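# Load and read the brake pad gauge nests

## Robot

A 7-joint arm with a two-finger parallel gripper is mounted at the origin on the work surface. World frame = base frame: x ahead of the robot, y to its left, z up, the work surface at z = 0. Lengths are in mm, angles in rad, forces in N, time in s.
With the tool pointing down it reaches from about 400 to 850 mm from the base axis. Payload 10.4 kg.
Tool frame: the origin (TCP) lies between the finger pads; the fingertips stand 14 mm ahead of it and the grasp point (between the pads) lies 5 mm behind it; z points along the fingers, y is the line along which they close (so a half turn about z gives the same grasp; the last joint's range is limited). The gripper opens to 85 mm and grips with 20 to 120 N. Pads are 22 mm wide; open, the fingers measure 114 mm over their backs; the gripper's body (76 mm by 85 mm) begins 54 mm behind the grasp point. The pads swing forward as they close: fully open they stand 13 mm farther back than shut.
Start: joints at [-0.023, 0.332, -0.065, 1.46, 0.022, 1.35, -0.088], TCP at [625.02, 0.018, 245.338] pointing down, gripper open.
Joint ranges: [-2.6, 2.6], [-0.5, 2.12], [-1.47, 1.34], [0.16, 2.42], [-1.27, 4.41], [0.06, 2.06], [-2.6, 2.6]. Speed limits (rad/s): [2.22, 2.22, 2.79, 2.79, 3.14, 3.14, 3.14].

## Interface

Orientations are given as a unit quaternion [x, y, z, w].
In Python, from rig import env gives the robot as it stands.
- The arm moves only by the tool carry_out, never from a script. Its argument "commands" is a list of rows, each a list of 2 entries, a list of its own where there are three numbers: the shift along the tool's x, y, z in m, then the turn, a rotation vector about the tool's x, y, z in degrees. In form: [[[dx, dy, dz], [ax, ay, az]], ...]. A call has 1 to 12 rows; each row is the pose to reach, as a shift and turn from the pose commanded when the call began, along the tool's axes at that moment; what a row does not reach only later rows make up. A row lasts 1/10 s, in which the tool goes at most 50 mm and 8.59 degrees, less where a joint would pass 70% of its speed; a pose out of reach is approached as far as the arm can. A call with a gripper value outside its range is refused whole. "hand" is the closure, from 0 (fully open) to 1 (shut), set as the call begins (left out, the last holds). The fingers move at their own pace and stop on an object; "newtons" is the grip in N (left out, the last holds). Time passes only in rows, so rows that repeat a pose let the fingers close. It gives the time, the measured TCP pose, the force, the opening and the grip force at its end, in the units of the state.
- env.read_state(): the state, without advancing time (a new reading comes with each control period).
- env.read_camera(name): name is "scene" or "side" or "wrist"; returns the picture (480x640x3 uint8, red, green, blue); there is no depth.
- env.camera_info(name): a dict with "camera_matrix" (3x3 intrinsics, pixels), "R" (3x3) and "t" (3): a world point X has camera coordinates R X + t. Camera axes: x right, y down, z forward; pixel columns grow to the right and rows downward; lengths in mm; the calibration is good to about 2 mm. A picture is of the moment at which its call begins: read the wrist's pose just before it. camera_info takes no time and is no camera call; for the wrist camera it gives the pose at the moment of the call.
- env.hand_in(): hands the job in; it is judged then, once.
Trained networks look in the newest picture that a camera, given by its name, has taken for a name from the list of things; names that differ only in an ending like _2 or _b are one class to them, and where a whole thing is asked for, a point or a joint stands for the part that bears it (a point fixed in the world has none). Each returns a list of dicts, best first, with "p" (0 to 1); they miss things now and then, are a little off and sometimes report something else, mostly with a low value. They report only what shows in the picture. A call takes as long as a camera call. They do not tell look-alikes from the thing itself.
- env.cut_out(camera, name): "mask" (480x640 bool, what is visible of it) and "rect" ([left, top, width, height] in pixels, round what is visible of it).
- env.tip_of(camera, name): "xy" ([column, row] in pixels: a listed point, or the origin of a listed thing).
The state is a dict: "clock": time; "joint_positions": joint angles; "qd": joint speeds; "joint_efforts": joint torques, N m; "tcp_pos": TCP position; "orientation": TCP orientation; "force": force on the tool from outside, world axes, zero at the start; "torque": the same for the moment, N m; "finger_gap": finger opening in mm; "finger_force": force on a finger pad.
Only numpy, scipy, OpenCV 4.12 (cv2) and the standard library are available. Lean on these libraries where they do the work, as an engineer would, in place of code of your own. Each camera call takes 0.05 s, during which the arm holds its last target. There are 200 camera calls.

## Task

Take the worn pad out of its gauge nest and put it in the scrap tray, then seat every new brake pad flat and square, friction side down, in a nest of its own with its sensor bore over the nest's socket, and push a gauge pin upright through each pad's bore, right home in the socket. Only when all the new pads are seated and pinned, throw the toggle lever fully over to take the reading; leave the piston, the seal ring and the other things on the bench alone.

Things in the scene. Friction and masses are not known exactly. Their poses are not given: they have to be found in the camera images.
- padA: new brake pad, may be absent: flat block 70 (x) x 42 (y) x 18 (z) mm, steel on top, dark friction material below, lying friction side down on the bench. A round sensor bore of 11 mm goes right through it, 18 mm from the middle towards +x. Origin: centre of the underside; z up. 160 to 260 g
- padB: new brake pad, may be absent: flat block 70 (x) x 42 (y) x 18 (z) mm, steel on top, dark friction material below, lying friction side down on the bench. A round sensor bore of 11 mm goes right through it, 18 mm from the middle towards +x. Origin: centre of the underside; z up. 160 to 260 g
- padC: new brake pad, may be absent: flat block 70 (x) x 42 (y) x 18 (z) mm, steel on top, dark friction material below, lying friction side down on the bench. A round sensor bore of 11 mm goes right through it, 18 mm from the middle towards +x. Origin: centre of the underside; z up. 160 to 260 g
- nest1: fixed aluminium gauge nest 96 (x) x 68 (y) x 22 (z) mm. Pocket 72 (x) x 44 (y), floor 14 mm above the origin, walls 8 mm above the floor; the long walls have 36 mm gaps in the middle for fingers. In the floor, 18 mm from the middle towards +x: the socket, a round blind hole of 12 mm, 12 mm deep. Origin: centre of underside. A seated pad: origin 14 mm above this, x along this x
- nest1_socket (a point): centre of the mouth of nest1's socket, at pocket floor level
- nest2: fixed aluminium gauge nest 96 (x) x 68 (y) x 22 (z) mm. Pocket 72 (x) x 44 (y), floor 14 mm above the origin, walls 8 mm above the floor; the long walls have 36 mm gaps in the middle for fingers. In the floor, 18 mm from the middle towards +x: the socket, a round blind hole of 12 mm, 12 mm deep. Origin: centre of underside. A seated pad: origin 14 mm above this, x along this x
- nest2_socket (a point): centre of the mouth of nest2's socket, at pocket floor level
- nest3: fixed aluminium gauge nest 96 (x) x 68 (y) x 22 (z) mm. Pocket 72 (x) x 44 (y), floor 14 mm above the origin, walls 8 mm above the floor; the long walls have 36 mm gaps in the middle for fingers. In the floor, 18 mm from the middle towards +x: the socket, a round blind hole of 12 mm, 12 mm deep. Origin: centre of underside. A seated pad: origin 14 mm above this, x along this x
- nest3_socket (a point): centre of the mouth of nest3's socket, at pocket floor level
- worn: worn brake pad sitting in one of the nests at the start: like a new pad but only 13 mm thick, 70 x 42 mm. Origin: centre of the underside. 140 g
- pin1: steel gauge pin, 70 mm long, standing upright in the pin rack at the start: shank 8 mm in diameter, round grip head of 14 mm diameter over the top 14 mm. Origin: centre of the lower end; z along the pin towards the head. 30 g
- pin2: steel gauge pin, 70 mm long, standing upright in the pin rack at the start: shank 8 mm in diameter, round grip head of 14 mm diameter over the top 14 mm. Origin: centre of the lower end; z along the pin towards the head. 30 g
- pin3: steel gauge pin, 70 mm long, standing upright in the pin rack at the start: shank 8 mm in diameter, round grip head of 14 mm diameter over the top 14 mm. Origin: centre of the lower end; z along the pin towards the head. 30 g
- rack: fixed steel pin rack 45 (x) x 140 (y) x 26 (z) mm with three holes 47 mm apart along its y, each 10 mm wide and 22 mm deep. The pins stand 48 mm out of it. Origin: centre of the underside
- tray: fixed open scrap tray 140 (x) x 120 (y) x 30 (z) mm, walls and floor 4 to 5 mm. Origin: centre of the underside; z up
- lever (a joint): angle of the gauge's toggle lever, rad: 0 leans towards the robot side (its own -x), 1.0 is fully over to its +x; it stays where it is left
- lever_tip (a point): tip of the toggle lever, centre of its black ball (26 mm in diameter), 80 mm from the pivot, which lies 22 mm above the housing origin; at 0 the lever leans 0.5 rad from upright, at 1.0 it leans 0.5 rad the other way. It moves with under 2 N at the ball
- lever_base: fixed grey housing block of the lever, 70 (x) x 50 (y) x 25 (z) mm. Origin: centre of the underside; its x is the direction in which the lever is thrown
- piston: not part of the job, leave alone: chrome caliper piston, 45 mm in diameter, 48 mm tall, standing
- seal: not part of the job, leave alone: green square-section seal ring, 38 mm in diameter, 5 mm thick, lying
Mind the look-alikes: they are no part of the job. Leave any blue or turquoise look-alike of the worn alone.

How it is judged:
By the outcome, as a careful person would: the job done as asked, in the order asked, and still so for the second after the job is handed in, with the robot touching nothing.
Of padA, padB, padC only 2 to 3 are there at a start; the rules pass over those that are not, and their reading is None.
At some moment in a run one of padA, padB, padC may be knocked a few centimetres aside while the robot is not near it.
It also fails if it takes over 210 s, if anything falls off the work surface, if the arm or the gripper's body presses on something with over 40 N, if the wrist force passes 120 N, or if a joint passes its speed limit or range.

## Working session

There is one attempt and no reset: what is moved stays moved. The work goes in short steps, Python scripts to look and compute and a tool call to move; the robot and the scene stay as the last step left them, time stands still between calls to the robot, and variables do not carry over. Pictures are saved under pics/ and viewed, at most 14 in all, crops included, and the job is handed in when it is done.

Besides the shell and the picture viewer there is one more tool, called after ">>>" by a JSON object that holds its "op" and its "data". carry_out: Moves the arm, as the interface text tells. Its arguments: {"type":"object","properties":{"commands":{"type":"array","items":{"type":"array"}},"hand":{"type":"number"},"newtons":{"type":"number"}},"required":["commands"]}

```bash
ls; mkdir -p pics; cat > h.py <<'E'
import numpy as np, cv2
from rig import env
from scipy.spatial.transform import Rotation as Ro
def snap(c,f=None):
    im=env.read_camera(c)
    if f: cv2.imwrite('pics/'+f,im[:,:,::-1])
    return im
def ray(c,px,z,info=None):
    i=info or env.camera_info(c);K=np.array(i['camera_matrix']);R=np.array(i['R']);t=np.array(i['t'])
    d=R.T@np.linalg.inv(K)@np.array([px[0],px[1],1.]);o=-R.T@t
    return o+d*(z-o[2])/d[2]
def proj(c,X,info=None):
    i=info or env.camera_info(c);p=np.array(i['camera_matrix'])@(np.array(i['R'])@np.array(X,float)+np.array(i['t']));return p[:2]/p[2]
def st():
    s=env.read_state();print({k:np.round(s[k],3).tolist() for k in('clock','tcp_pos','orientation','force','finger_gap','finger_force','joint_positions')});return s
E
python3 - <<'E'
from h import *
st()
a=snap('scene','s0.png');
for n in ['padA','nest1','worn','pin1','rack','tray','lever_base','piston','seal']:
    print(n,[(round(d['p'],2),d['rect']) for d in env.cut_out('scene',n)])
b=snap('side','d0.png');w=snap('wrist','w0.png')
for c in('scene','side','wrist'):
    i=env.camera_info(c);print(c,np.round(i['camera_matrix'],1).tolist(),np.round(-np.array(i['R']).T@np.array(i['t']),0),np.round(np.array(i['R']),2).tolist())
E
```

```text
pics
{'clock': 0.0, 'tcp_pos': [624.638, 0.002, 244.514], 'orientation': [0.707, 0.707, -0.001, -0.0], 'force': [-0.1, 0.273, -0.502], 'finger_gap': 85.473, 'finger_force': 0.0, 'joint_positions': [-0.023, 0.333, -0.065, 1.461, 0.022, 1.35, -0.089]}
padA [(0.73, [273.3, 207.4, 40.4, 21.3]), (0.45, [330.0, 253.1, 57.7, 45.4])]
nest1 [(0.96, [329.8, 251.7, 61.9, 47.2]), (0.7, [255.0, 306.0, 66.9, 49.4]), (0.62, [363.1, 222.0, 51.8, 27.5])]
worn [(0.92, [440.3, 236.2, 36.8, 22.4]), (0.81, [372.8, 215.1, 35.2, 21.6]), (0.63, [364.9, 171.1, 23.3, 18.6]), (0.25, [274.4, 209.9, 39.3, 21.3])]
pin1 [(0.46, [231.7, 234.1, 5.9, 20.0]), (0.4, [217.3, 244.1, 7.7, 26.0]), (0.33, [370.5, 214.3, 37.4, 23.4])]
rack [(0.75, [317.1, 181.8, 31.4, 22.6]), (0.61, [191.4, 246.6, 64.6, 49.7])]
tray [(0.77, [84.8, 313.9, 121.5, 96.6])]
lever_base []
piston [(0.61, [235.2, 349.0, 28.7, 42.4])]
seal []
scene [[522.7, 0.0, 320.1], [0.0, 522.7, 243.7], [0.0, 0.0, 1.0]] [1047. -658.  679.] [[0.81, 0.59, 0.0], [0.36, -0.49, -0.79], [-0.47, 0.64, -0.61]]
side [[505.0, 0.0, 318.7], [0.0, 505.0, 238.1], [0.0, 0.0, 1.0]] [ 108. -832.  836.] [[0.85, -0.52, -0.01], [-0.33, -0.54, -0.78], [0.4, 0.66, -0.63]]
wrist [[421.3, 0.0, 319.0], [0.0, 421.3, 242.6], [0.0, 0.0, 1.0]] [624.  68. 372.] [[1.0, 0.0, -0.0], [0.0, -0.96, 0.27], [-0.0, -0.27, -0.96]]
```

```bash
python3 - <<'E'
import cv2
a=cv2.imread('pics/s0.png');b=cv2.imread('pics/d0.png')
cv2.imwrite('pics/s0c.png',cv2.resize(a[130:430,60:500],(800,545),interpolation=cv2.INTER_CUBIC))
E
```

```text
(no output)
```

View pics/s0c.png

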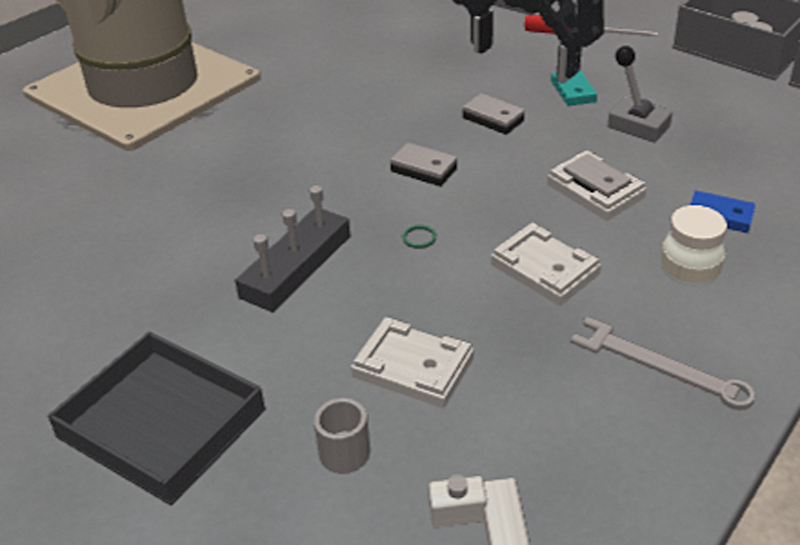

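View pics/d0.png

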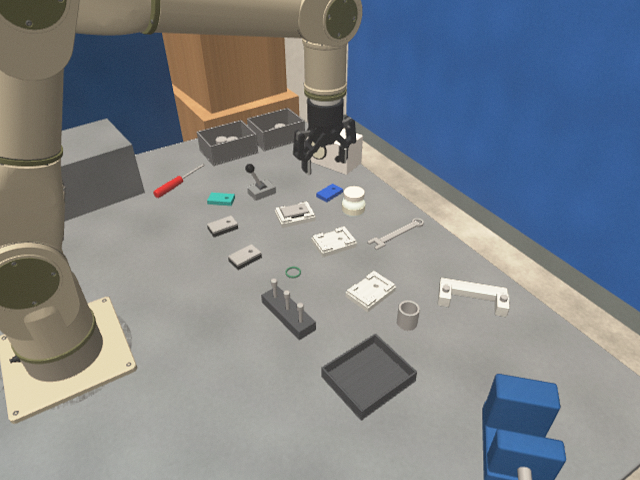

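The scene shows two new pads (crop 493,112 and 423,163). The worn pad sits in the far nest (crop 597,175), and the other two nests are empty. The teal (573,88) and blue (722,210) look-alikes must be left alone. The side view agrees, with pads at (222,226) and (244,257) and no third pad.

```bash
cat >> h.py <<'E'
def mrect(c,mask,z,info=None):
    "oriented rectangle of a mask's rays on plane z: centre, (long,short), yaw deg of long side"
    cs,_=cv2.findContours(mask.astype(np.uint8),cv2.RETR_EXTERNAL,cv2.CHAIN_APPROX_NONE)
    k=max(cs,key=cv2.contourArea)[:,0].astype(float)
    i=info or env.camera_info(c)
    P=np.array([ray(c,p,z,i)[:2] for p in k],np.float32)
    b=cv2.boxPoints(cv2.minAreaRect(P));e=[b[1]-b[0],b[2]-b[1]];l=max(e,key=np.linalg.norm);s=min(e,key=np.linalg.norm)
    return np.round(b.mean(0),1),round(float(np.linalg.norm(l)),1),round(float(np.linalg.norm(s)),1),round(float(np.degrees(np.arctan2(l[1],l[0])))%180,1)
E
python3 - <<'E'
from h import *
Z={'padA':0,'nest1':0,'worn':14,'rack':0,'tray':0,'lever_base':0,'nest1_socket':14,'pin1':4,'seal':0,'piston':0}
for c in('scene','side'):
    snap(c); i=env.camera_info(c)
    for n,z in Z.items():
        print(c,n,[(round(d['p'],2),np.round(d['xy']).tolist(),np.round(ray(c,d['xy'],z,i)[:2]).tolist()) for d in env.tip_of(c,n) if d['p']>.2])
i=env.camera_info('side')
for n,z in(('padA',12),('nest1',15),('worn',27),('rack',20),('tray',20)):
    for d in env.cut_out('side',n): print(n,round(d['p'],2),np.round(d['rect']),mrect('side',d['mask'],z,i))
E
```

```text
scene padA [(0.66, [292.0, 224.0], [438.0, 74.0])]
scene nest1 [(0.87, [386.0, 234.0], [626.0, 166.0]), (0.82, [360.0, 276.0], [655.0, 15.0]), (0.56, [287.0, 332.0], [634.0, -185.0])]
scene worn [(0.85, [454.0, 246.0], [769.0, 196.0]), (0.76, [375.0, 180.0], [498.0, 326.0]), (0.73, [391.0, 233.0], [640.0, 158.0]), (0.6, [370.0, 280.0], [685.0, 2.0]), (0.35, [240.0, 263.0], [451.0, -108.0])]
scene rack [(0.96, [223.0, 278.0], [443.0, -149.0])]
scene tray [(0.87, [148.0, 363.0], [493.0, -373.0])]
scene lever_base [(0.66, [411.0, 199.0], [602.0, 321.0])]
scene nest1_socket [(0.62, [393.0, 235.0], [648.0, 153.0]), (0.3, [293.0, 222.0], [447.0, 66.0])]
scene pin1 [(0.63, [207.0, 286.0], [438.0, -187.0]), (0.55, [222.0, 277.0], [443.0, -151.0]), (0.52, [238.0, 263.0], [439.0, -101.0]), (0.34, [390.0, 234.0], [637.0, 165.0])]
scene seal [(0.46, [288.0, 259.0], [510.0, -29.0])]
scene piston [(0.72, [250.0, 378.0], [649.0, -297.0]), (0.58, [370.0, 277.0], [672.0, 24.0])]
side padA [(0.96, [242.0, 259.0], [431.0, 78.0]), (0.65, [298.0, 216.0], [638.0, 162.0])]
side nest1 [(0.93, [295.0, 214.0]
[... 1329 characters left out ...]
3.  43.] (array([ 629.8, -191.1], dtype=float32), 112.2, 82.4, 12.7)
worn 0.83 [210. 194.  24.  12.] (array([475.3, 312.1], dtype=float32), 76.5, 63.8, 148.3)
worn 0.59 [282. 204.  28.  15.] (array([624.5, 153.4], dtype=float32), 69.9, 55.7, 167.6)
worn 0.55 [315. 187.  26.  13.] (array([750.6, 179.4], dtype=float32), 82.2, 56.2, 17.3)
worn 0.55 [275. 197.  41.  30.] (array([615.9, 140.6], dtype=float32), 103.2, 90.7, 168.2)
rack 0.86 [257. 288.  61.  50.] (array([ 435.5, -152.9], dtype=float32), 158.6, 57.0, 97.9)
tray 0.96 [321. 334.  97.  86.] (array([ 491.3, -375.2], dtype=float32), 156.7, 136.7, 5.6)
tray 0.62 [226. 246.  35.  23.] (array([430.4,  61.6], dtype=float32), 80.0, 62.6, 7.5)
```

View pics/w0.png

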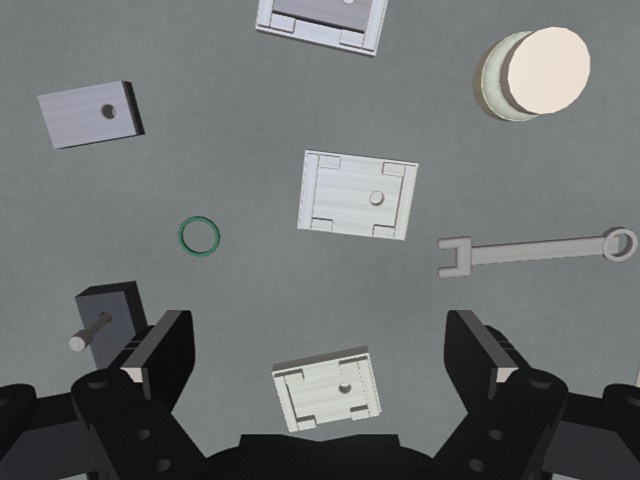

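The wrist view shows P1 at (90,115), the seal at (198,236), the mid nest at (358,195), the far nest at the top (320,20), the near nest at (328,388) and the rack at (110,320).

Candidates for "worn" in the scene view:
- grey pad in the far nest (390,227): chosen, because it is grey and sits in a nest
- blue (458,246) and teal (375,178): look-alikes
- two thicker grey pads on the bench, (331,192) and (293,219): the new pads

Next I go above the far nest and check the choice close up.

>>> {"op": "carry_out", "data": {"commands": [[[0.166,0.007,0.05],[0,0,101]],[[0.166,0.007,0.05],[0,0,101]],[[0.166,0.007,0.05],[0,0,101]],[[0.166,0.007,0.05],[0,0,101]],[[0.166,0.007,0.05],[0,0,101]],[[0.166,0.007,0.05],[0,0,101]],[[0.166,0.007,0.05],[0,0,101]],[[0.166,0.007,0.05],[0,0,101]],[[0.166,0.007,0.05],[0,0,101]],[[0.166,0.007,0.05],[0,0,101]],[[0.166,0.007,0.05],[0,0,101]],[[0.166,0.007,0.05],[0,0,101]]], "hand": 0}}

```text
clock: 3.15
tcp_pos: [632.0, 166.1, 195.3]
orientation: [0.995, -0.099, 0.0, -0.0]
force: [0.3, -0.5, -0.0]
finger_gap: 85.5
finger_force: 0.0
```

```bash
cat >> h.py <<'E'
from scipy.optimize import minimize
DIM={'nest':(96,68,0,22),'worn':(70,42,0,13),'pad':(70,42,0,18)}
def fit(im,mask,info,kind,z0=0,guess=None):
    "pose (x,y,yaw deg) of a box from its silhouette: IoU with the mask, then edge gradient of the top face"
    L,W,a,b=DIM[kind]
    if guess is None:
        c,l,s,y=mrect('wrist',mask,z0+b,info); guess=(c[0],c[1],y if y<90 else y-180)
    K=np.array(info['camera_matrix']);R=np.array(info['R']);t=np.array(info['t'])
    def pr(P,q):
        x,y,w=q;w=np.radians(w);r=np.array([[np.cos(w),-np.sin(w)],[np.sin(w),np.cos(w)]])
        X=np.c_[P[:,:2]@r.T+[x,y],P[:,2]];c=(X@R.T+t)@K.T;return c[:,:2]/c[:,2:]
    B=np.array([[sx*L/2,sy*W/2,z0+z] for z in(a,b) for sx,sy in((1,1),(1,-1),(-1,-1),(-1,1))])
    m=mask.astype(np.uint8)
    def iou(q):
        h=cv2.convexHull(pr(B,q).astype(np.float32));s=np.zeros(m.shape,np.uint8)
        cv2.fillConvexPoly(s,np.round(h*16).astype(np.int32),1,shift=4)
        return -(s&m).sum()/max(1,(s|m).sum())
    S=lambda g,d:np.array([g]+[np.array(g)+np.eye(3)[k]*d[k] for k in range(3)])
    q=minimize(iou,guess,method='Nelder-Mead',options=dict(initial_simplex=S(guess,(8,8,6)),maxiter=150))
    q0=q.x;i0=-q.fun
    g=cv2.GaussianBlur(im.astype(np.float32),(0,0),1.2);gx=cv2.Sobel(g,-1,1,0);gy=cv2.Sobel(g,-1,0,1)
    G=np.sqrt((gx**2+gy**2).sum(2))**.5
    u=np.linspace(-.46,.46,60);T=z0+b
    E=np.vstack([np.c_[u*L,np.full(60,s*W/2),np.full(60,T)] for s in(1,-1)]+[np.c_[np.full(40,s*L/2),np.linspace(-.46,.46,40)*W,np.full(40,T)] for s in(1,-1)])
    def ed(q):
        p=pr(E,q).astype(np.float32);return -cv2.remap(G,p[:,0].copy(),p[:,1].copy(),cv2.INTER_LINEAR).mean()
    r=minimize(ed,q0,method='Nelder-Mead',options=dict(initial_simplex=S(q0,(1.5,1.5,1)),maxiter=200))
    q1=r.x;o=im[:,:,::-1].copy();h=pr(B[4:],q1)
    cv2.polylines(o,[np.round(h*16).astype(np.int32)],True,(0,0,255),1,shift=4)
    hp=pr(np.array([[18,0,T],[-18,0,T]]),q1)
    return np.round(q0,1),round(i0,2),np.round(q1,1),-round(r.fun,1),np.round(hp).tolist(),o
def rel(s,xy):
    "world point -> tool shift (mm) for level tool, and tool x yaw"
    Rm=Ro.from_quat(s['orientation']).as_matrix();d=np.array([*xy,s['tcp_pos'][2]])-s['tcp_pos']
    return np.round(Rm.T@d,1),round(float(np.degrees(np.arctan2(Rm[1,0],Rm[0,0]))),1)
E
python3 - <<'E'
from h import *
s=st();i=env.camera_info('wrist');im=snap('wrist')
o=im[:,:,::-1].copy()
for n,z in(('nest',0),('worn',14)):
    for d in env.cut_out('wrist',n if n!='nest' else 'nest1'):
        try: f=fit(im,d['mask'],i,n,z)
        except Exception as e: print(e);continue
        print(n,round(d['p'],2),np.round(d['rect']),*f[:-1],rel(s,f[2][:2])); o=np.minimum(o,o);o=np.where((f[-1]==(0,0,255)).all(2)[...,None],f[-1],o)
for n,z in(('worn',14),('nest1_socket',14)):print(n,[(round(d['p'],2),np.round(d['xy']),np.round(ray('wrist',d['xy'],z,i),1)) for d in env.tip_of('wrist',n)])
cv2.imwrite('pics/w1.png',o)
E
```

```text
{'clock': 3.15, 'tcp_pos': [632.028, 166.113, 195.344], 'orientation': [0.995, -0.099, 0.0, -0.0], 'force': [0.304, -0.545, -0.008], 'finger_gap': 85.51, 'finger_force': 0.0, 'joint_positions': [-0.429, 0.421, 0.138, 1.453, -0.059, 1.271, -2.055]}
nest 0.86 [277. 158.  93. 127.] [720.6 235.1 -25.3] -0.0 [722.5 233.7 -25. ] 2.3 [[198.0, 85.0], [190.0, 139.0]] (array([ 75.4, -84.1,   0. ]), -11.3)
nest 0.69 [470.  69. 116. 145.] [723.2  79.  -23.4] -0.0 [663.2  79.2  -6.6] 8.1 [[430.0, 127.0], [431.0, 180.0]] (array([47.7, 79.1,  0. ]), -11.3)
worn 0.71 [294. 173.  60. 102.] [669.  213.2 -29.7] -0.0 [673.5 190.8 -22.4] 3.8 [[275.0, 146.0], [267.0, 197.0]] (array([ 35.8, -32.4,   0. ]), -11.3)
worn 0.62 [166.   0. 109. 102.] [709.2 232.2  31. ] -0.0 [717.4 233.5  15.5] 3.7 [[180.0, 95.0], [208.0, 144.0]] (array([ 70.5, -82.9,   0. ]), -11.3)
worn 0.5 [170. 385.  22.  30.] [557.  281.5  -8.6] -0.0 [573.2 276.7 -14.6] 4.1 [[191.0, 301.0], [192.0, 343.0]] (array([-79.4, -96.9,  -0. ]), -11.3)
worn [(0.97, array([221.,  37.]), array([765.9, 204.8,  14. ])), (0.75, array([324., 224.]), array([626.7, 162.5,  14. ]))]
nest1_socket [(0.58, array([321., 195.]), array([648.9, 160.4,  14. ]))]h.py:40: RuntimeWarning: overflow encountered in scalar negative
  return -(s&m).sum()/max(1,(s|m).sum())
```

View pics/w1.png

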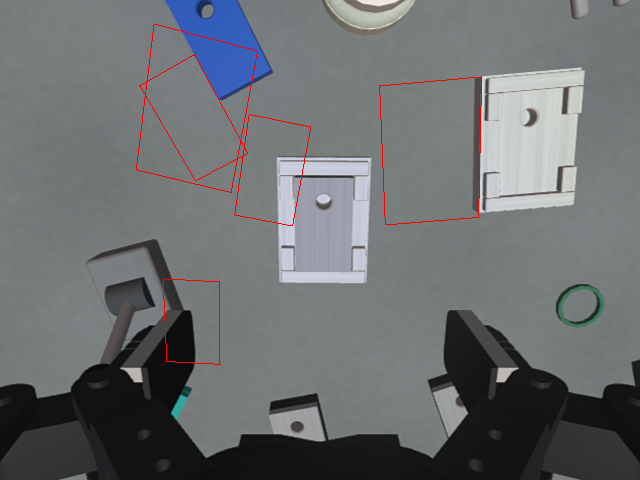

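The wrist image shows the grey worn pad in its nest at (323,220), the blue look-alike at (220,45), the mid nest at (530,140) and the two new pads at the bottom. The choice holds. The fit boxes are wrong because of an unsigned-sum bug, so I fix that.

```bash
sed -i 's/return -(s&m).sum()/return -float((s\&m).sum())/' h.py
cat >> h.py <<'E'
def look(todo,fn=None):
    s=env.read_state();i=env.camera_info('wrist');im=snap('wrist');o=im[:,:,::-1].copy()
    for n,kind,z in todo:
        for d in env.cut_out('wrist',n):
            try: f=fit(im,d['mask'],i,kind,z)
            except Exception as e: print(n,d['rect'],e);continue
            if f[1]<.6: continue
            print(n,round(d['p'],2),np.round(d['rect']),*f[:-1],*rel(s,f[2][:2])); o=np.where((f[-1]==(0,0,255)).all(2)[...,None],f[-1],o)
    if fn: cv2.imwrite('pics/'+fn,o)
    return s,i,im
E
python3 - <<'E'
from h import *
look([('nest1','nest',0),('worn','worn',14)],'w2.png')
E
```

```text
nest1 0.57 [472.  72. 115. 143.] [655.9  11.   -6.8] 0.92 [656.4  11.7  -6.6] 14.6 [[531.0, 119.0], [527.0, 172.0]] [ 52.9 147.1   0. ] -10.8
worn 0.93 [170.   0. 106. 101.] [767.  203.3  15.1] 0.93 [764.5 203.7  15.2] 9.3 [[207.0, 6.0], [234.0, 61.0]] [123.1 -61.8   0. ] -10.8
worn 0.57 [292. 175.  65.  99.] [628.6 162.9 -11.5] 0.95 [629.9 162.7 -10.8] 13.3 [[323.0, 199.0], [323.0, 248.0]] [-1.4  3.7 -0. ] -10.8
```

>>> {"op": "carry_out", "data": {"commands": [[[-0.0014,0.0037,0.05],[0,0,0]],[[-0.0014,0.0037,0.1],[0,0,0]],[[-0.0014,0.0037,0.14],[0,0,0]],[[-0.0014,0.0037,0.16],[0,0,0]],[[-0.0014,0.0037,0.168],[0,0,0]],[[-0.0014,0.0037,0.168],[0,0,0]]]}}

```text
clock: 4.15
tcp_pos: [629.6, 162.5, 26.7]
orientation: [0.995, -0.096, -0.001, 0.0]
force: [-0.1, 0.5, -0.1]
finger_gap: 84.9
finger_force: 0.0
```

>>> {"op": "carry_out", "data": {"commands": [[[0,0,0],[0,0,0]],[[0,0,0],[0,0,0]],[[0,0,0],[0,0,0]],[[0,0,0],[0,0,0]],[[0,0,0],[0,0,0]],[[0,0,0],[0,0,0]],[[0,0,0],[0,0,0]],[[0,0,0],[0,0,0]],[[0,0,0],[0,0,0]],[[0,0,0],[0,0,0]]], "hand": 1, "newtons": 40}}

```text
clock: 5.15
tcp_pos: [630.8, 163.0, 28.9]
orientation: [0.995, -0.096, 0.001, -0.0]
force: [-2.3, -0.5, 5.8]
finger_gap: 40.9
finger_force: 41.1
```

>>> {"op": "carry_out", "data": {"commands": [[[0,0,-0.02],[0,0,0]],[[0,0,-0.06],[0,0,0]],[[0,0,-0.11],[0,0,0]],[[0,0,-0.15],[0,0,0]],[[-0.003,0.05,-0.15],[0,0,-8]],[[-0.006,0.1,-0.15],[0,0,-16]],[[-0.009,0.15,-0.15],[0,0,-16]],[[-0.012,0.2,-0.15],[0,0,-16]]]}}

```text
clock: 5.95
tcp_pos: [579.3, -32.9, 177.8]
orientation: [0.999, 0.044, 0.0, -0.0]
force: [0.9, 0.2, -1.7]
finger_gap: 41.1
finger_force: 43.4
```

```bash
python3 - <<'E'
from h import *
s=st()
for z,xy in(('tray',(494,-371)),): print(rel(s,xy))
i=env.camera_info('wrist');im=snap('wrist','w3.png')
look([('nest1','nest',0)])
d=env.cut_out('wrist','worn');print([(x['p'],x['rect']) for x in d])
E
```

```text
{'clock': 5.95, 'tcp_pos': [579.25, -32.888, 177.762], 'orientation': [0.999, 0.044, 0.0, -0.0], 'force': [0.905, 0.201, -1.66], 'finger_gap': 41.051, 'finger_force': 43.373, 'joint_positions': [-0.167, 0.278, 0.172, 1.682, -0.051, 1.185, -1.465]}
(array([-1.145e+02,  3.293e+02, -1.000e-01]), 5.0)
nest1 0.91 [191.  13. 123. 167.] [654.3   6.1  -6.6] 0.93 [654.2   7.   -6.3] 10.2 [[251.0, 73.0], [243.0, 131.0]] [ 80.6 -44.6  -0.3] 4.4
nest1 0.76 [472.  79. 120. 154.] [ 631.4 -184.    12.8] 0.92 [ 631.3 -182.9   12.7] 14.2 [[532.0, 134.0], [532.0, 189.0]] [ 43.2 143.    0.6] 4.4
nest1 0.56 [  0.  45.  87. 161.] [627.8 162.2 -11.7] 0.97 [628.8 163.6 -11.9] 6.8 [[5.0, 96.0], [0.0, 151.0]] [  67.4 -202.7   -1. ] 4.4
[(0.62, [256.9, 226.0, 130.6, 196.7])]
```

>>> {"op": "carry_out", "data": {"commands": [[[-0.018,0.05,0],[0,0,0]],[[-0.035,0.1,0],[0,0,0]],[[-0.052,0.15,0],[0,0,0]],[[-0.07,0.2,0],[0,0,0]],[[-0.087,0.25,0],[0,0,0]],[[-0.104,0.3,0],[0,0,0]],[[-0.1145,0.329,0],[0,0,0]],[[-0.1145,0.329,0],[0,0,0]]]}}

```text
clock: 6.95
tcp_pos: [491.6, -375.2, 177.4]
orientation: [0.999, 0.04, -0.001, 0.002]
force: [-0.8, 0.7, -0.5]
finger_gap: 40.7
finger_force: 43.4
```

```bash
python3 - <<'E'
from h import *
s=st();snap('wrist');i=env.camera_info('wrist')
for d in env.cut_out('wrist','tray'):print(d['p'],d['rect'],mrect('wrist',d['mask'],30,i))
snap('side')
for d in env.cut_out('side','tray'):print(d['p'],d['rect'])
E
```

```text
{'clock': 6.95, 'tcp_pos': [491.617, -375.188, 177.444], 'orientation': [0.999, 0.04, -0.001, 0.002], 'force': [-0.845, 0.709, -0.492], 'finger_gap': 40.684, 'finger_force': 43.426, 'joint_positions': [0.286, 0.37, 0.367, 1.587, -0.135, 1.209, -0.813]}
0.7 [215.1, 116.1, 192.2, 192.9] (array([ 500.1, -368.3], dtype=float32), 128.6, 120.6, 5.9)
```

>>> {"op": "carry_out", "data": {"commands": [[[0.003,-0.002,0.04],[0,0,0]],[[0.003,-0.003,0.08],[0,0,0]],[[0.003,-0.003,0.12],[0,0,0]],[[0.003,-0.003,0.145],[0,0,0]],[[0.003,-0.003,0.145],[0,0,0]]]}}

```text
clock: 7.65
tcp_pos: [496.6, -361.7, 28.6]
orientation: [0.999, 0.045, -0.003, -0.002]
force: [0.6, -0.2, -1.7]
finger_gap: 40.8
finger_force: 43.4
```

>>> {"op": "carry_out", "data": {"commands": [[[0,0,0],[0,0,0]],[[0,0,0],[0,0,0]],[[0,0,0],[0,0,0]],[[0,0,0],[0,0,0]],[[0,0,0],[0,0,0]],[[0,0,-0.03],[0,0,0]],[[0,0,-0.07],[0,0,0]],[[0,0,-0.12],[0,0,0]],[[0,0,-0.17],[0,0,0]]], "hand": 0.35}}

```text
clock: 8.55
tcp_pos: [496.9, -365.4, 204.3]
orientation: [0.999, 0.043, -0.0, -0.0]
force: [0.6, -1.0, 0.0]
finger_gap: 55.4
finger_force: 0.0
```

```bash
python3 - <<'E'
from h import *
s=st();print(rel(s,(434,75)))
a=look([('worn','worn',5)])
snap('scene');print([(d['p'],d['rect']) for d in env.cut_out('scene','worn')])
snap('side');i=env.camera_info('side')
for d in env.cut_out('side','padA'):print(d['p'],np.round(d['rect']),mrect('side',d['mask'],12,i))
E
```

```text
{'clock': 8.55, 'tcp_pos': [496.939, -365.409, 204.253], 'orientation': [0.999, 0.043, -0.0, -0.0], 'force': [0.602, -0.981, 0.01], 'finger_gap': 55.432, 'finger_force': 0.0, 'joint_positions': [0.269, 0.346, 0.368, 1.559, -0.129, 1.261, -0.828]}
(array([-2.450e+01, -4.442e+02,  1.000e-01]), 5.0)
worn 0.85 [291. 168.  55.  95.] [ 496.2 -365.5    3.9] 0.95 [ 496.  -364.5    3.8] 19.3 [[317.0, 194.0], [316.0, 240.0]] [-0.9 -1.   0. ] 5.0
[(0.86, [437.5, 233.9, 39.1, 23.1]), (0.84, [130.6, 338.4, 49.4, 36.8]), (0.77, [363.7, 167.8, 27.3, 20.0]), (0.56, [288.1, 256.6, 7.1, 11.6])]
0.82 [227. 247.  35.  21.] (array([435.4,  73.1], dtype=float32), 78.1, 58.9, 8.9)
```

>>> {"op": "carry_out", "data": {"commands": [[[-0.003,-0.05,0],[0,0,-4]],[[-0.006,-0.1,0],[0,0,-4]],[[-0.009,-0.15,0],[0,0,-4]],[[-0.012,-0.2,0],[0,0,-4]],[[-0.014,-0.25,0],[0,0,-4]],[[-0.016,-0.3,0],[0,0,-4]],[[-0.018,-0.35,0],[0,0,-4]],[[-0.02,-0.4,0],[0,0,-4]],[[-0.022,-0.43,0.01],[0,0,-4]],[[-0.024,-0.444,0.02],[0,0,-4]],[[-0.024,-0.444,0.02],[0,0,-4]],[[-0.024,-0.444,0.02],[0,0,-4]]], "hand": 0.15}}

```text
clock: 10.05
tcp_pos: [434.4, 74.0, 181.5]
orientation: [0.997, 0.078, -0.001, 0.0]
force: [-0.3, -1.2, 0.2]
finger_gap: 72.5
finger_force: 0.0
```

```bash
python3 - <<'E'
from h import *
st();look([('padA','pad',0)],'w4.png')
snap('scene','s4.png');i=env.camera_info('scene')
E
```

```text
{'clock': 10.05, 'tcp_pos': [434.392, 73.95, 181.522], 'orientation': [0.997, 0.078, -0.001, 0.0], 'force': [-0.325, -1.205, 0.156], 'finger_gap': 72.52, 'finger_force': 0.0, 'joint_positions': [-0.246, -0.021, -0.026, 2.004, -0.0, 1.161, -1.686]}
padA 0.75 [289. 167.  58. 100.] [436.7  74.    9.8] 0.95 [436.2  74.7   9.1] 13.3 [[317.0, 195.0], [317.0, 244.0]] [ 1.9 -0.5 -0. ] 9.0
padA 0.53 [ 83. 127.  70. 112.] [4.384e+02 2.188e+02 3.000e-01] 0.98 [4.379e+02 2.193e+02 3.000e-01] 15.8 [[111.0, 159.0], [110.0, 211.0]] [ 2.62e+01 -1.43e+02 -1.00e-01] 9.0
```

View pics/w4.png

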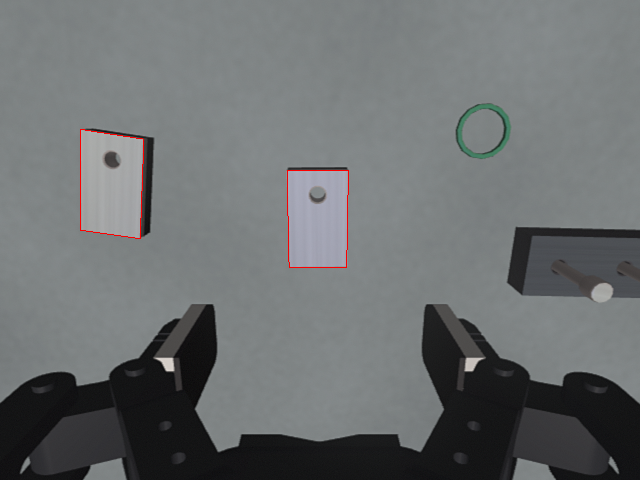

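Both fits sit on the pads: P1 at (317,218) under the tool, P2 at (111,185). Now I grip P1.

>>> {"op": "carry_out", "data": {"commands": [[[0.0019,-0.0005,0.05],[0,0,0]],[[0.0019,-0.0005,0.1],[0,0,0]],[[0.0019,-0.0005,0.14],[0,0,0]],[[0.0019,-0.0005,0.155],[0,0,0]],[[0.0019,-0.0005,0.162],[0,0,0]],[[0.0019,-0.0005,0.162],[0,0,0]],[[0.0019,-0.0005,0.162],[0,0,0]]]}}

```text
clock: 10.9
tcp_pos: [437.6, 75.4, 21.4]
orientation: [0.997, 0.078, 0.001, -0.0]
force: [0.6, 0.9, -0.4]
finger_gap: 72.5
finger_force: 0.0
```

>>> {"op": "carry_out", "data": {"commands": [[[0,0,0],[0,0,0]],[[0,0,0],[0,0,0]],[[0,0,0],[0,0,0]],[[0,0,0],[0,0,0]],[[0,0,0],[0,0,0]],[[0,0,0],[0,0,0]],[[0,0,0],[0,0,0]],[[0,0,0],[0,0,0]]], "hand": 1, "newtons": 60}}

```text
clock: 11.7
tcp_pos: [437.4, 75.6, 21.5]
orientation: [0.997, 0.078, 0.001, -0.0]
force: [-3.2, -1.4, 10.9]
finger_gap: 40.0
finger_force: 60.1
```

```bash
python3 - <<'E'
from h import *
s=st();print(rel(s,(653.5,8)))
E
```

```text
{'clock': 11.7, 'tcp_pos': [437.36, 75.57, 21.531], 'orientation': [0.997, 0.078, 0.001, -0.0], 'force': [-3.219, -1.436, 10.92], 'finger_gap': 40.048, 'finger_force': 60.097, 'joint_positions': [-0.249, 0.212, -0.027, 2.143, 0.008, 0.785, -1.695]}
(array([202.9, 100.6,   0.3]), 9.0)
```

>>> {"op": "carry_out", "data": {"commands": [[[0,0,-0.02],[0,0,0]],[[0,0,-0.06],[0,0,0]],[[0,0,-0.11],[0,0,0]],[[0,0,-0.16],[0,0,0]],[[0.04,0.023,-0.165],[0,0,8]],[[0.08,0.046,-0.165],[0,0,15.5]],[[0.12,0.07,-0.165],[0,0,15.5]],[[0.145,0.0845,-0.165],[0,0,15.5]],[[0.145,0.0845,-0.165],[0,0,15.5]],[[0.145,0.0845,-0.165],[0,0,15.5]],[[0.145,0.0845,-0.165],[0,0,15.5]],[[0.145,0.0845,-0.165],[0,0,15.5]]]}}

```text
clock: 12.9
tcp_pos: [592.4, 15.4, 185.6]
orientation: [0.998, -0.056, 0.0, -0.0]
force: [0.4, -0.0, -2.6]
finger_gap: 40.1
finger_force: 62.6
```

```bash
python3 - <<'E'
from h import *
s=st();z=s['tcp_pos'][2]-21.5
look([('nest1','nest',0),('padA','pad',z)],'w5.png')
print([(round(d['p'],2),np.round(d['xy'],1),np.round(ray('wrist',d['xy'],14),1)) for d in env.tip_of('wrist','nest1_socket')])
E
```

```text
{'clock': 12.9, 'tcp_pos': [592.404, 15.369, 185.598], 'orientation': [0.998, -0.056, 0.0, -0.0], 'force': [0.373, -0.03, -2.632], 'finger_gap': 40.128, 'finger_force': 62.596, 'joint_positions': [-0.162, 0.298, 0.072, 1.635, -0.023, 1.21, -1.769]}
nest1 0.97 [533.  45. 107. 164.] [ 632.  -186.5   12.2] 0.97 [ 632.4 -184.4   12.8] 8.9 [[604.0, 106.0], [612.0, 159.0]] [ 6.22e+01  1.94e+02 -1.00e-01] -6.4
nest1 0.84 [ 54. 120. 110. 142.] [627.9 160.2 -11.1] 0.91 [628.1 158.9 -11.6] 15.1 [[106.0, 170.0], [108.0, 221.0]] [ 1.940e+01 -1.466e+02  1.000e-01] -6.4
nest1 0.7 [265.  52. 107. 145.] [655.1   7.9  -6.1] 0.92 [655.    8.   -6.1] 11.5 [[318.0, 103.0], [318.0, 159.0]] [63.   0.3  0. ] -6.4
padA 0.87 [254. 219. 129. 199.] [591.8  14.3  -5.5] 0.94 [592.1  14.3  -6.1] 11.6 [[319.0, 282.0], [320.0, 377.0]] [-0.2  1.1 -0. ] -6.4
[(0.78, array([104.9, 167.9]), array([647.4, 159.1,  14. ]))]
```

View pics/w5.png

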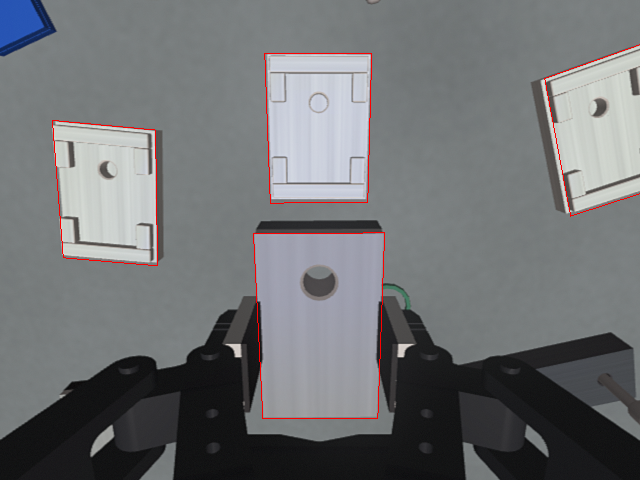

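Fits lie on the nest (318,128) and the held pad (319,325). The held pad reads 1.1 mm off in y although the grip centres it, which suggests a small camera bias. I go lower and compare again.

>>> {"op": "carry_out", "data": {"commands": [[[0,0,0.04],[0,0,0]],[[0,0,0.075],[0,0,0]],[[0,0,0.085],[0,0,0]],[[0,0,0.085],[0,0,0]],[[0,0,0.085],[0,0,0]],[[0,0,0.085],[0,0,0]]]}}

```text
clock: 13.7
tcp_pos: [594.3, 14.8, 102.4]
orientation: [0.998, -0.057, 0.002, -0.0]
force: [0.4, 0.6, -1.3]
finger_gap: 40.4
finger_force: 62.6
```

```bash
python3 - <<'E'
from h import *
s=st();z=s['tcp_pos'][2]-21.5
look([('nest1','nest',0),('padA','pad',z)],'w6.png')
E
```

```text
{'clock': 13.7, 'tcp_pos': [594.344, 14.811, 102.444], 'orientation': [0.998, -0.057, 0.002, -0.0], 'force': [0.399, 0.577, -1.346], 'finger_gap': 40.358, 'finger_force': 62.587, 'joint_positions': [-0.157, 0.379, 0.067, 1.714, -0.029, 1.046, -1.764]}
nest1 0.75 [610.  61.  30. 179.] [ 631.9 -186.2   12.7] 0.98 [ 629.7 -180.2   12.7] 3.0 [[708.0, 111.0], [715.0, 183.0]] [ 57.2 189.8   0. ] -6.5
nest1 0.7 [  0. 130. 112. 185.] [628.5 162.  -11.7] 0.96 [629.  163.6 -12. ] 6.8 [[15.0, 193.0], [21.0, 261.0]] [  17.6 -151.8    0.2] -6.5
nest1 0.63 [244.  33. 148. 196.] [653.9   7.4  -6.4] 0.87 [654.5   9.4  -6.5] 9.2 [[314.0, 101.0], [314.0, 179.0]] [60.4 -1.4  0.2] -6.5
padA 0.91 [257. 220. 126. 200.] [594.1  13.9  -6. ] 0.95 [594.   13.8  -6.2] 11.2 [[319.0, 283.0], [319.0, 378.0]] [-0.2  1.  -0. ] -6.5
```

```bash
python3 - <<'E'
import cv2
a=cv2.imread('pics/w6.png');cv2.imwrite('pics/w6c.png',cv2.resize(a[20:320,200:440],(640,800))[:600])
E
```

```text
(no output)
```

View pics/w6c.png

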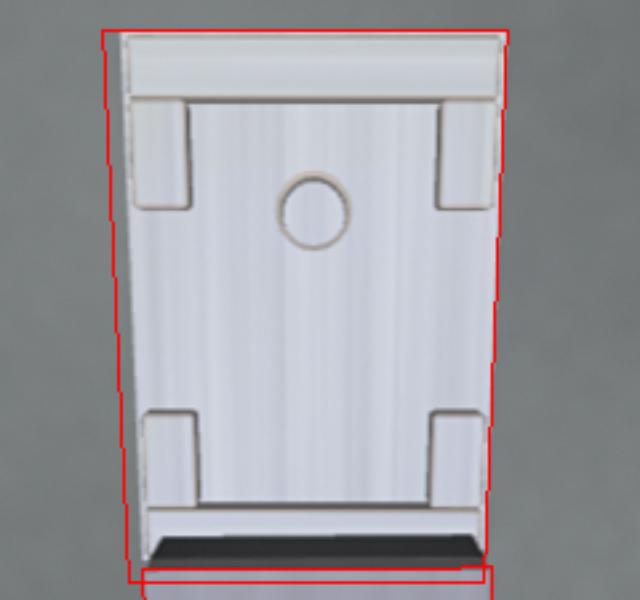

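```bash
python3 - <<'E'
from h import *
s=env.read_state();i=env.camera_info('wrist')
for n,p,z in(('sock',(313,210),14),('TL',(189,100),22),('TR',(438,100),22),('BL',(198,503),22),('BR',(429,503),22),):
    px=(200+p[0]*.375,20+p[1]*.375);w=ray('wrist',px,z,i);print(n,np.round(w,1),rel(s,w[:2])[0])
E
```

```text
sock [673.1   5.7  14. ] [79.9  0.1  0.2]
TL [692.7  24.6  22. ] [ 97.2 -21.    0.2]
TR [687.9 -17.5  22. ] [97.2 21.4  0.2]
BL [623.5  32.9  22. ] [ 27.5 -21.4   0.1]
BR [618.7 -10.   22. ] [27.5 21.8  0. ]
```

The edge fit snapped left of the nest here, so I use the socket and the pocket corners read from the picture instead: centre at tool x 62.3, y 0.15. Next I move over and check at near-equal depth.

>>> {"op": "carry_out", "data": {"commands": [[[0.03,-0.0005,0],[0,0,0]],[[0.055,-0.0009,0.01],[0,0,0]],[[0.0624,-0.0009,0.03],[0,0,0]],[[0.0624,-0.0009,0.05],[0,0,0]],[[0.0624,-0.0009,0.054],[0,0,0]],[[0.0624,-0.0009,0.054],[0,0,0]],[[0.0624,-0.0009,0.054],[0,0,0]],[[0.0624,-0.0009,0.054],[0,0,0]]]}}

```text
clock: 14.65
tcp_pos: [655.9, 8.6, 47.9]
orientation: [0.998, -0.057, 0.001, -0.0]
force: [-0.7, -0.5, -2.0]
finger_gap: 39.8
finger_force: 62.6
```

```bash
python3 - <<'E'
from h import *
s=st();z=s['tcp_pos'][2]-21.5
a=snap('wrist');cv2.imwrite('pics/w7.png',cv2.resize(a[150:450,200:440,::-1],(480,600),interpolation=cv2.INTER_CUBIC))
E
```

```text
{'clock': 14.65, 'tcp_pos': [655.882, 8.633, 47.858], 'orientation': [0.998, -0.057, 0.001, -0.0], 'force': [-0.7, -0.461, -1.972], 'finger_gap': 39.765, 'finger_force': 62.564, 'joint_positions': [-0.136, 0.562, 0.071, 1.574, -0.045, 1.005, -1.736]}
```

View pics/w7.png

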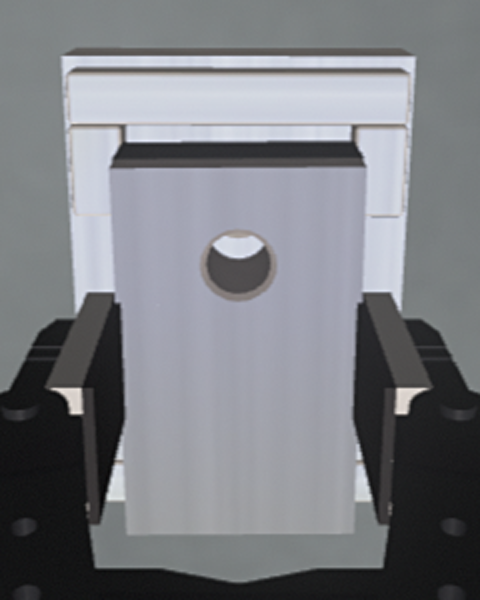

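```bash
python3 - <<'E'
from h import *
s=env.read_state();i=env.camera_info('wrist');Rm=Ro.from_quat(s['orientation']).as_matrix();p=np.array(s['tcp_pos'])
print('wrist',i['t'])
for n,r in(('pad bottom front',143),('wall in',125),('wall out',69),('bore top rim',265),('pad top front',167)):
    for z in {'pad bottom front':(26.4,),'wall in':(22,14),'wall out':(22,),'bore top rim':(44.4,),'pad top front':(44.4,)}[n]:
        w=ray('wrist',(200+238*.5,150+r*.5),z,i);print(n,z,np.round(Rm.T@(w-p),1))
E
```

```text
wrist [ 81.57355664 644.26786909 364.15245569]
pad bottom front 26.4 [34.3  1.  21.4]
wall in 22 [36.7  1.  25.8]
wall in 14 [35.   1.  33.8]
wall out 22 [47.   1.  25.8]
bore top rim 44.4 [17.8  1.   3.4]
pad top front 44.4 [34.5  1.   3.4]
```

>>> {"op": "carry_out", "data": {"commands": [[[0,0,0.003],[0,0,0]],[[0,0,0.006],[0,0,0]],[[0,0,0.008],[0,0,0]],[[0,0,0.01],[0,0,0]],[[0,0,0.012],[0,0,0]],[[0,0,0.0135],[0,0,0]],[[0,0,0.0135],[0,0,0]],[[0,0,0.0135],[0,0,0]]]}}

```text
clock: 15.5
tcp_pos: [656.8, 8.4, 35.6]
orientation: [0.998, -0.057, 0.002, -0.0]
force: [-4.9, -0.4, 18.9]
finger_gap: 40.3
finger_force: 65.3
```

The TCP height puts the pad's underside at 14 mm, so it is seated. I release and check.

>>> {"op": "carry_out", "data": {"commands": [[[0,0,-0.001],[0,0,0]],[[0,0,-0.001],[0,0,0]],[[0,0,-0.001],[0,0,0]],[[0,0,-0.001],[0,0,0]],[[0,0,-0.02],[0,0,0]],[[0,0,-0.06],[0,0,0]],[[0,0,-0.1],[0,0,0]],[[0,0,-0.15],[0,0,0]],[[0,0,-0.15],[0,0,0]],[[0,0,-0.15],[0,0,0]]], "hand": 0.3}}

```text
clock: 16.5
tcp_pos: [655.7, 8.6, 184.0]
orientation: [0.998, -0.057, 0.001, -0.0]
force: [0.1, 0.2, -1.0]
finger_gap: 60.0
finger_force: 0.0
```

```bash
cat >> h.py <<'E'
def hole(im,px,z,info,r=14):
    "centre of the dark hole/ring nearest px: Hough circle in a 4x crop"
    x,y=int(px[0]),int(px[1]);c=cv2.cvtColor(im,cv2.COLOR_RGB2GRAY)[y-r-8:y+r+8,x-r-8:x+r+8]
    c=cv2.resize(c,None,fx=4,fy=4,interpolation=cv2.INTER_CUBIC)
    h=cv2.HoughCircles(c,cv2.HOUGH_GRADIENT_ALT,1,20,param1=80,param2=.6,minRadius=16,maxRadius=60)
    if h is None: return None
    return [(np.round([(q[0]+.5)/4-.5+x-r-8,(q[1]+.5)/4-.5+y-r-8],2),round(q[2]/4,1)) for q in h[0].astype(float)[:3]]
E
python3 - <<'E'
from h import *
s,i,im=look([('nest1','nest',0),('padA','pad',14)],'w8.png')
st();print(rel(s,(437.9,219.3)))
print(hole(im,proj('wrist',(655.9+18*.994,8.6-18*.113,32),i),32,i))
E
```

```text
nest1 0.98 [ 68. 210. 104. 134.] [628.5 159.2 -11.7] 0.92 [630.  158.6 -11.8] 18.1 [[117.0, 258.0], [119.0, 303.0]] [ -42.5 -146.1   -0. ] -6.5
nest1 0.71 [524. 144. 115. 152.] [ 632.1 -186.7   12.9] 0.94 [ 633.8 -181.9   12.5] 15.6 [[586.0, 201.0], [594.0, 248.0]] [-2.000e-01  1.918e+02 -1.000e-01] -6.5
padA 0.95 [289. 172.  63. 105.] [655.4   7.3  -6.3] 0.97 [655.2   7.8  -6.7] 14.2 [[319.0, 202.0], [319.0, 254.0]] [-0.4  0.9 -0. ] -6.5
padA 0.47 [109. 452.  31.  28.] [429.1 210.5 128.3] 0.67 [456.2 183.2 127.6] 4.4 [[121.0, 497.0], [148.0, 473.0]] [-218.  -150.9   -0.4] -6.5
{'clock': 16.65, 'tcp_pos': [654.311, 8.565, 181.008], 'orientation': [0.998, -0.057, -0.001, 0.0], 'force': [-0.238, 0.609, -0.459], 'finger_gap': 59.559, 'finger_force': 0.0, 'joint_positions': [-0.145, 0.434, 0.083, 1.462, -0.037, 1.25, -1.742]}
(array([-240.3, -184.7,   -0.5]), -6.5)
[(array([319.12, 202.62]), np.float64(9.1))]
```

View pics/w8.png

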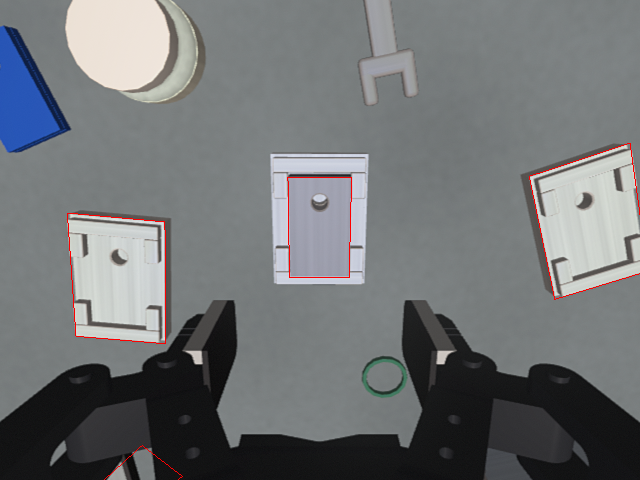

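The pad is seated at (319,227) in the mid nest. The camera's tool-frame bias is about (-0.3, +0.95) mm. Now pad P2.

>>> {"op": "carry_out", "data": {"commands": [[[-0.038,-0.03,0],[0,0,-6.8]],[[-0.076,-0.06,0],[0,0,-6.8]],[[-0.114,-0.09,0],[0,0,-6.8]],[[-0.152,-0.12,0],[0,0,-6.8]],[[-0.19,-0.15,0],[0,0,-6.8]],[[-0.225,-0.175,0],[0,0,-6.8]],[[-0.24,-0.1855,0],[0,0,-6.8]],[[-0.24,-0.1855,0],[0,0,-6.8]],[[-0.24,-0.1855,0],[0,0,-6.8]],[[-0.24,-0.1855,0],[0,0,-6.8]]], "hand": 0.15}}

```text
clock: 17.65
tcp_pos: [438.3, 218.9, 182.2]
orientation: [1.0, 0.002, -0.0, 0.0]
force: [-0.1, -0.8, 1.2]
finger_gap: 72.5
finger_force: 0.0
```

```bash
python3 - <<'E'
from h import *
st();look([('padA','pad',0)],'w9.png')
E
```

```text
{'clock': 17.65, 'tcp_pos': [438.289, 218.931, 182.236], 'orientation': [1.0, 0.002, -0.0, 0.0], 'force': [-0.108, -0.776, 1.227], 'finger_gap': 72.508, 'finger_force': 0.0, 'joint_positions': [-0.446, 0.09, -0.116, 1.887, 0.012, 1.166, -2.134]}
```

```bash
python3 - <<'E'
from h import *
s,i,im=look([('padA','pad',0),('worn','pad',0)],'w9.png')
for n in('padA','worn','padB'):print([(d['p'],np.round(d['rect'])) for d in env.cut_out('wrist',n)])
f=fit(im,np.zeros((480,640)),i,'pad',0,(437.9,219.3,.3));print(f[:-1],rel(s,f[2][:2]));cv2.imwrite('pics/w10.png',f[-1])
E
```

```text
padA 0.35 [289. 171.  56. 100.] [438.  219.7   1.1] 0.93 [438.  220.    0.7] 13.8 [[316.0, 198.0], [317.0, 248.0]] [-0.3 -1.  -0. ] 0.2
worn 0.83 [ 86.  94. 110. 114.] [484.6 343.1 -37.8] 0.9 [487.2 341.5 -38.8] 13.6 [[152.0, 131.0], [123.0, 173.0]] [ 4.930e+01 -1.223e+02 -1.000e-01] 0.2
[(0.35, array([289., 171.,  56., 100.]))]
[(0.83, array([ 86.,  94., 110., 114.]))]
[]
(array([4.379e+02, 2.193e+02, 3.000e-01]), np.float64(0.0), array([438. , 220. ,   0.7]), np.float64(13.8), [[316.0, 198.0], [317.0, 248.0]]) (array([-0.3, -1. , -0. ]), 0.2)
```

View pics/w10.png

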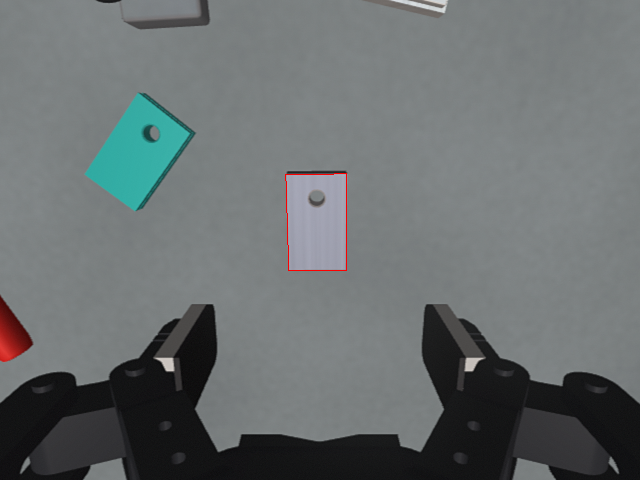

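The fit sits on P2 at (317,222); the teal look-alike is off to the left. I grip P2.

>>> {"op": "carry_out", "data": {"commands": [[[0,-0.0019,0.05],[0,0,-0.5]],[[0,-0.0019,0.1],[0,0,-0.5]],[[0,-0.0019,0.14],[0,0,-0.5]],[[0,-0.0019,0.155],[0,0,-0.5]],[[0,-0.0019,0.162],[0,0,-0.5]],[[0,-0.0019,0.162],[0,0,-0.5]],[[0,-0.0019,0.162],[0,0,-0.5]]]}}

```text
clock: 18.75
tcp_pos: [438.5, 222.4, 21.9]
orientation: [1.0, 0.007, 0.001, -0.0]
force: [0.6, -0.3, -0.2]
finger_gap: 72.3
finger_force: 0.0
```

>>> {"op": "carry_out", "data": {"commands": [[[0,0,0],[0,0,0]],[[0,0,0],[0,0,0]],[[0,0,0],[0,0,0]],[[0,0,0],[0,0,0]],[[0,0,0],[0,0,0]],[[0,0,0],[0,0,0]],[[0,0,0],[0,0,0]],[[0,0,0],[0,0,0]]], "hand": 1, "newtons": 60}}

```text
clock: 19.55
tcp_pos: [438.4, 222.2, 22.1]
orientation: [1.0, 0.007, 0.001, -0.0]
force: [-2.4, -1.0, 9.6]
finger_gap: 40.1
finger_force: 60.4
```

```bash
python3 - <<'E'
from h import *
s=st();a=np.radians(-11.6);print(rel(s,(629.3-62*np.cos(a),161-62*np.sin(a))))
E
```

```text
{'clock': 19.55, 'tcp_pos': [438.377, 222.205, 22.127], 'orientation': [1.0, 0.007, 0.001, -0.0], 'force': [-2.369, -1.04, 9.575], 'finger_gap': 40.136, 'finger_force': 60.424, 'joint_positions': [-0.458, 0.303, -0.116, 2.022, 0.048, 0.818, -2.158]}
(array([129.5,  50.5,   0.2]), 0.8)
```

Lift to z≈104 and go 62 mm short of the far nest, with the yaw at -11.6.

>>> {"op": "carry_out", "data": {"commands": [[[0,0,-0.02],[0,0,0]],[[0,0,-0.06],[0,0,0]],[[0,0,-0.083],[0,0,4]],[[0.04,0.016,-0.083],[0,0,12.4]],[[0.08,0.032,-0.083],[0,0,12.4]],[[0.115,0.045,-0.083],[0,0,12.4]],[[0.1295,0.0505,-0.083],[0,0,12.4]],[[0.1295,0.0505,-0.083],[0,0,12.4]],[[0.1295,0.0505,-0.083],[0,0,12.4]],[[0.1295,0.0505,-0.083],[0,0,12.4]],[[0.1295,0.0505,-0.083],[0,0,12.4]]]}}

```text
clock: 20.65
tcp_pos: [567.1, 174.0, 104.0]
orientation: [0.995, -0.1, -0.0, -0.0]
force: [0.5, 0.3, -0.9]
finger_gap: 40.1
finger_force: 61.9
```

```bash
python3 - <<'E'
from h import *
s=st();z=s['tcp_pos'][2]-22.1
s,i,im=look([('nest1','nest',0),('padA','pad',z)])
cv2.imwrite('pics/w11.png',cv2.resize(im[20:320,200:440,::-1],(640,800),interpolation=cv2.INTER_CUBIC)[:600])
E
```

```text
{'clock': 20.65, 'tcp_pos': [567.055, 173.984, 103.994], 'orientation': [0.995, -0.1, -0.0, -0.0], 'force': [0.458, 0.284, -0.904], 'finger_gap': 40.131, 'finger_force': 61.917, 'joint_positions': [-0.355, 0.378, -0.024, 1.709, 0.01, 1.055, -2.154]}
nest1 0.8 [242.  34. 145. 196.] [626.  162.3 -11.3] 0.88 [626.2 161.7 -11.6] 8.9 [[317.0, 101.0], [317.0, 178.0]] [60.4  0.2 -0. ] -11.5
padA 0.74 [582.   0.  56.  93.] [661.8  50.1   2.5] 0.97 [659.   55.6   1. ] 1.4 [[678.0, -129.0], [676.0, 22.0]] [113.7  97.6  -0. ] -11.5
padA 0.5 [258. 215. 125. 203.] [567.4 172.7 -11.5] 0.96 [567.2 172.7 -11.5] 11.4 [[320.0, 280.0], [320.0, 375.0]] [ 0.4  1.2 -0. ] -11.5
```

View pics/w11.png

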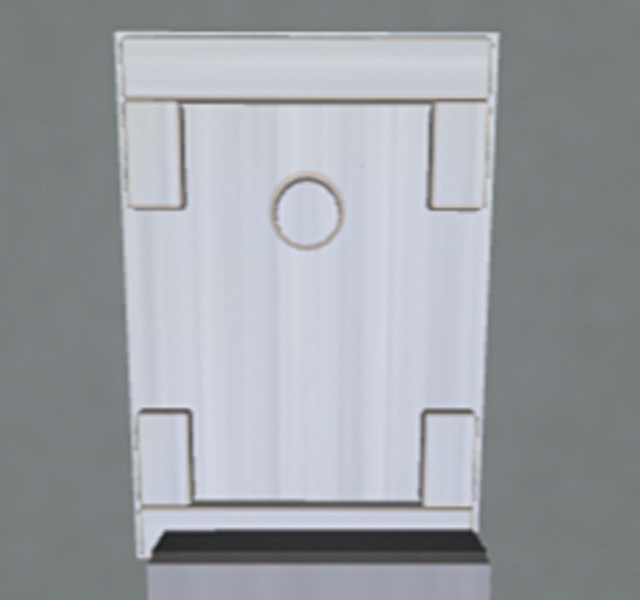

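The pocket is aligned with the tool: socket at (307,210), pocket corners at x≈183/430 (top) and 192/422 (bottom). By comparison with the first nest I move 61.5 forward and -1.9 across.

>>> {"op": "carry_out", "data": {"commands": [[[0.03,-0.001,0],[0,0,0]],[[0.055,-0.0019,0.01],[0,0,0]],[[0.0615,-0.0019,0.03],[0,0,0]],[[0.0615,-0.0019,0.05],[0,0,0]],[[0.0615,-0.0019,0.055],[0,0,0]],[[0.0615,-0.0019,0.055],[0,0,0]],[[0.0615,-0.0019,0.055],[0,0,0]],[[0.0615,-0.0019,0.055],[0,0,0]]]}}

```text
clock: 21.6
tcp_pos: [629.1, 163.1, 50.3]
orientation: [0.995, -0.101, 0.001, -0.0]
force: [0.2, 0.7, -1.1]
finger_gap: 40.0
finger_force: 61.9
```

```bash
python3 - <<'E'
from h import *
s=st()
a=snap('wrist');cv2.imwrite('pics/w12.png',cv2.resize(a[150:450,200:440,::-1],(480,600),interpolation=cv2.INTER_CUBIC))
E
```

```text
{'clock': 21.6, 'tcp_pos': [629.119, 163.117, 50.262], 'orientation': [0.995, -0.101, 0.001, -0.0], 'force': [0.222, 0.714, -1.091], 'finger_gap': 39.996, 'finger_force': 61.881, 'joint_positions': [-0.319, 0.547, -0.007, 1.587, 0.004, 1.005, -2.1]}
```

View pics/w12.png

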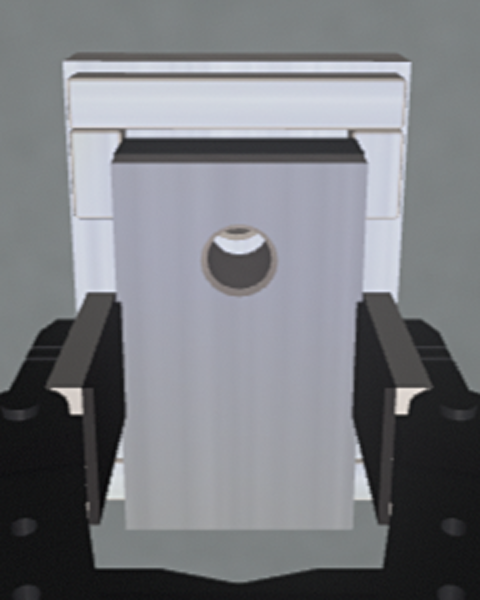

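```bash
python3 - <<'E'
from h import *
s=env.read_state();i=env.camera_info('wrist');Rm=Ro.from_quat(s['orientation']).as_matrix();p=np.array(s['tcp_pos']);print(p[2])
for n,r,z in(('pad bottom front',140,p[2]-22.1),('wall in',129,22),('wall out',74,22),('bore',261,p[2]-4.1),('pad top front',163,p[2]-4.1),('base front',55,14)):
    w=ray('wrist',(200+238*.5,150+r*.5),z,i);print(n,np.round(Rm.T@(w-p),1))
E
```

```text
50.1083189865357
pad bottom front [34.8  1.  22.2]
wall in [35.5  1.  28.2]
wall out [45.9  1.  28.2]
bore [18.3  1.   4.1]
pad top front [35.1  1.   4.2]
base front [48.4  1.  36.2]
```

>>> {"op": "carry_out", "data": {"commands": [[[-0.0012,-0.0004,0.002],[0,0,0]],[[-0.0012,-0.0004,0.005],[0,0,0]],[[-0.0012,-0.0004,0.008],[0,0,0]],[[-0.0012,-0.0004,0.01],[0,0,0]],[[-0.0012,-0.0004,0.012],[0,0,0]],[[-0.0012,-0.0004,0.014],[0,0,0]],[[-0.0012,-0.0004,0.0155],[0,0,0]],[[-0.0012,-0.0004,0.0155],[0,0,0]],[[-0.0012,-0.0004,0.0155],[0,0,0]]]}}

```text
clock: 22.55
tcp_pos: [627.6, 163.3, 36.2]
orientation: [0.995, -0.101, 0.0, -0.0]
force: [-12.1, -3.7, 25.2]
finger_gap: 40.0
finger_force: 64.9
```

Seated again: 36.2 - 22.1 puts the underside at 14 mm. I release and check.

>>> {"op": "carry_out", "data": {"commands": [[[0,0,-0.001],[0,0,0]],[[0,0,-0.001],[0,0,0]],[[0,0,-0.001],[0,0,0]],[[0,0,-0.001],[0,0,0]],[[0,0,-0.02],[0,0,0]],[[0,0,-0.06],[0,0,0]],[[0,0,-0.1],[0,0,0]],[[0,0,-0.15],[0,0,0]],[[0,0,-0.15],[0,0,0]],[[0,0,-0.15],[0,0,0]],[[0,0,-0.15],[0,0,0]]], "hand": 0.3}}

```text
clock: 23.65
tcp_pos: [626.8, 163.2, 181.9]
orientation: [0.995, -0.101, -0.001, 0.0]
force: [-0.3, -0.1, -0.7]
finger_gap: 59.8
finger_force: 0.0
```

```bash
python3 - <<'E'
from h import *
s,i,im=look([('nest1','nest',0),('padA','pad',14)],'w13.png')
st();print(rel(s,(439,-104)))
print(hole(im,(319,202),32,i))
im=snap('side');i=env.camera_info('side')
for d in env.cut_out('side','rack'): print(d['p'],d['rect'],mrect('side',d['mask'],20,i))
E
```

```text
padA 0.85 [500.  77.  82. 117.] [655.1   8.3  -5.6] 0.95 [655.    8.7  -6.3] 14.6 [[547.0, 109.0], [544.0, 167.0]] [ 58.7 145.7   0. ] -11.6
{'clock': 23.8, 'tcp_pos': [626.793, 163.152, 181.729], 'orientation': [0.995, -0.101, -0.001, 0.001], 'force': [-0.675, 0.73, 0.117], 'finger_gap': 60.103, 'finger_force': 0.0, 'joint_positions': [-0.324, 0.42, -0.002, 1.478, 0.001, 1.247, -2.099]}
(array([-130.2,  299.5,    0.5]), -11.6)
[(array([319.12, 200.62]), np.float64(9.1))]
0.82 [261.2, 287.0, 55.6, 52.1] (array([ 435.5, -152.9], dtype=float32), 159.4, 60.3, 98.0)
0.4 [347.2, 271.3, 48.1, 44.4] (array([ 625.8, -194.7], dtype=float32), 113.1, 81.0, 11.7)
```

View pics/w13.png

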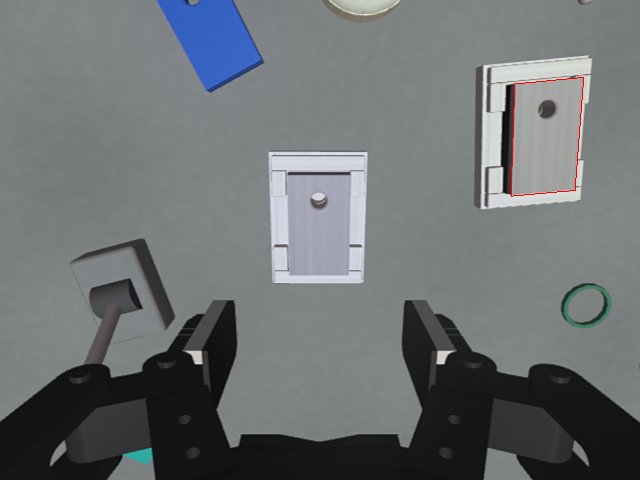

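Both new pads lie square in their nests, at (319,225) and (545,135). Next the pins: hover over the nearest one, fingers across the rack.

>>> {"op": "carry_out", "data": {"commands": [[[-0.015,0.035,0],[0,0,-8.5]],[[-0.03,0.07,0],[0,0,-17]],[[-0.045,0.105,0],[0,0,-25.5]],[[-0.06,0.14,0],[0,0,-34]],[[-0.075,0.175,0],[0,0,-42.5]],[[-0.09,0.21,0],[0,0,-51]],[[-0.105,0.24,0],[0,0,-59.5]],[[-0.12,0.27,0],[0,0,-68]],[[-0.13,0.299,0],[0,0,-76.5]],[[-0.13,0.299,0],[0,0,-85]],[[-0.13,0.299,0],[0,0,-93.5]],[[-0.13,0.299,0],[0,0,-102]]]}}

```text
clock: 25.1
tcp_pos: [439.7, -103.6, 183.2]
orientation: [0.703, 0.712, 0.0, -0.0]
force: [0.6, 0.3, -0.6]
finger_gap: 59.9
finger_force: 0.0
```

>>> {"op": "carry_out", "data": {"commands": [[[0,0,0],[0,0,-7.6]],[[0,0,0],[0,0,-7.6]],[[0,0,0],[0,0,-7.6]],[[0,0,0],[0,0,-7.6]],[[0,0,0],[0,0,-7.6]]], "hand": 0.3}}

```text
clock: 25.6
tcp_pos: [439.9, -103.3, 183.3]
orientation: [0.657, 0.754, 0.0, -0.0]
force: [0.3, 1.0, 0.4]
finger_gap: 59.5
finger_force: 0.0
```

```bash
python3 - <<'E'
from h import *
s=st();i=env.camera_info('wrist');im=snap('wrist','w14.png')
for d in env.cut_out('wrist','rack'):print('rack',round(d['p'],2),np.round(d['rect']),mrect('wrist',d['mask'],26,i))
for d in env.cut_out('wrist','pin1'):print('pinmask',round(d['p'],2),np.round(d['rect']))
for d in env.tip_of('wrist','pin1'):w=ray('wrist',d['xy'],4,i);print('pin',round(d['p'],2),np.round(d['xy']),np.round(w,1))
g=cv2.resize(cv2.cvtColor(im,cv2.COLOR_RGB2GRAY),None,fx=2,fy=2,interpolation=cv2.INTER_CUBIC)
h=cv2.HoughCircles(g,cv2.HOUGH_GRADIENT_ALT,1,20,param1=80,param2=.6,minRadius=14,maxRadius=44)
for q in h[0] if h is not None else []:
    p=((q[0]+.5)/2-.5,(q[1]+.5)/2-.5);w=ray('wrist',p,74,i);print('circ',np.round(p,1),q[2]/2,np.round(w,1),rel(s,w[:2]))
E
```

```text
{'clock': 25.6, 'tcp_pos': [439.933, -103.338, 183.26], 'orientation': [0.657, 0.754, 0.0, -0.0], 'force': [0.285, 0.992, 0.426], 'finger_gap': 59.508, 'finger_force': 0.0, 'joint_positions': [0.093, -0.002, 0.037, 1.981, 0.0, 1.163, 0.267]}
rack 0.97 [277. 180.  66. 189.] (array([ 437.3, -144.3], dtype=float32), 142.1, 45.3, 97.4)
pinmask 0.82 [298. 212.  18.  35.]
pinmask 0.79 [297. 336.  18.  53.]
pinmask 0.63 [299. 273.  21.  45.]
pin 0.74 [311. 329.] [ 444.9 -194.1    4. ]
pin 0.62 [311. 212.] [432.4 -99.1   4. ]
circ [440.2 128.8] 18.809864 [494.9 -29.5  74. ] (array([65.6, 64.6,  0. ]), 97.9)
circ [590.2 128.2] 13.194087 [575.1 -18.1  74. ] (array([ 65.8, 145.6,  -0. ]), 97.9)
circ [615.8 131.2] 14.384904 [589.3 -17.7  74. ] (array([ 64.3, 159.7,  -0. ]), 97.9)
circ [306.2 310.2] 11.083682 [ 436.9 -145.6   74. ] (array([-41.5,  -8.8,  -0. ]), 97.9)
circ [307.2 378.2] 9.834584 [ 443.7 -192.6   74. ] (array([-88.9,  -8.5,  -0. ]), 97.9)
circ [581.8 323.2] 10.054573 [ 606.  -130.8   74. ] (array([-50. , 160.7,  -0. ]), 97.9)
circ [306.2 236.8] 10.854945 [430.9 -99.5  74. ] (array([ 5. , -8.4,  0. ]), 97.9)
circ [223.2 312.2] 14.192207 [ 386.8 -154.    74. ] (array([-42.8, -59.6,  -0. ]), 97.9)
circ [448.8 341.8] 14.398189 [ 527.8 -154.5   74. ] (array([-62.8,  80. ,  -0. ]), 97.9)
circ [498.8 333.8] 9.289578 [ 557.2 -144.8   74. ] (array([-57.2, 110.5,  -0. ]), 97.9)
circ [519.8 330.8] 9.424129 [ 569.6 -141.    74. ] (array([-55.1, 123.2,  -0. ]), 97.9)
circ [566.2 352.2] 7.908734 [ 602.5 -151.5   74. ] (array([-70. , 154.4,  -0. ]), 97.9)
circ [308.8 218.2] 8.122981 [430.9 -88.5  74. ] (array([16. , -6.9,  0. ]), 97.9)
circ [ 75.2 375.8] 8.608068 [ 296.2 -211.4   74. ] (array([ -87.3, -157.2,    0. ]), 97.9)
```

>>> {"op": "carry_out", "data": {"commands": [[[0.0053,-0.0093,0.03],[0,0,0]],[[0.0053,-0.0093,0.07],[0,0,0]],[[0.0053,-0.0093,0.1],[0,0,0]],[[0.0053,-0.0093,0.121],[0,0,0]],[[0.0053,-0.0093,0.121],[0,0,0]],[[0.0053,-0.0093,0.121],[0,0,0]]], "hand": 0.45}}

```text
clock: 26.4
tcp_pos: [430.2, -99.5, 62.8]
orientation: [0.656, 0.755, -0.0, -0.0]
force: [0.4, -0.8, 0.7]
finger_gap: 47.1
finger_force: 0.0
```

>>> {"op": "carry_out", "data": {"commands": [[[0,0,0],[0,0,0]],[[0,0,0],[0,0,0]],[[0,0,0],[0,0,0]],[[0,0,0],[0,0,0]],[[0,0,0],[0,0,0]],[[0,0,0],[0,0,0]],[[0,0,0],[0,0,0]],[[0,0,0],[0,0,0]]], "hand": 1, "newtons": 50}}

```text
clock: 27.2
tcp_pos: [431.0, -99.6, 63.4]
orientation: [0.656, 0.755, 0.001, 0.001]
force: [0.1, -0.1, 6.5]
finger_gap: 11.7
finger_force: 48.7
```

>>> {"op": "carry_out", "data": {"commands": [[[0,0,-0.01],[0,0,0]],[[0,0,-0.03],[0,0,0]],[[0,0,-0.06],[0,0,0]],[[0,0,-0.09],[0,0,0]],[[0,0,-0.09],[0,0,0]],[[0,0,-0.09],[0,0,0]]]}}

```text
clock: 27.8
tcp_pos: [430.2, -99.5, 153.2]
orientation: [0.656, 0.755, 0.0, 0.001]
force: [-0.0, -0.3, -1.1]
finger_gap: 11.9
finger_force: 48.9
```

```bash
python3 - <<'E'
from h import *
s=st();i=env.camera_info('wrist');im=snap('wrist','w15.png')
z=s['tcp_pos'][2]
for d in env.cut_out('wrist','pin1'):print('pinmask',round(d['p'],2),np.round(d['rect']))
for zz in(z+12,z-58):print(zz,proj('wrist',[*s['tcp_pos'][:2],zz],i))
# target A: mid pad bore; world est
for n,(x,y,a) in(('mid',(655.6,8.5,-6.4)),('far',(627.1,163.1,-11.6))):
    a=np.radians(a);b=(x+18*np.cos(a),y+18*np.sin(a));print(n,np.round(b,1),rel(s,b))
E
```

```text
{'clock': 27.8, 'tcp_pos': [430.238, -99.457, 153.167], 'orientation': [0.656, 0.755, 0.0, 0.001], 'force': [-0.035, -0.342, -1.148], 'finger_gap': 11.9, 'finger_force': 48.917, 'joint_positions': [0.09, 0.005, 0.033, 2.041, -0.0, 1.093, 0.264]}
pinmask 0.64 [310. 372.  20.  54.]
pinmask 0.62 [299. 266.  40. 100.]
165.1674053368447 [321.83536284 354.99049489]
95.1674053368447 [320.85284404 275.56923948]
mid [673.5   6.5] (array([ 71.1, 255.6,   0.4]), 98.0)
far [644.7 159.5] (array([226.6, 248.4,   0.3]), 98.0)
```

```bash
python3 - <<'E'
from h import *
s=env.read_state();i=env.camera_info('wrist');im=snap('wrist');Rm=Ro.from_quat(s['orientation']).as_matrix();p=np.array(s['tcp_pos'])
for d in env.cut_out('wrist','pin1'):
    m=d['mask'];print(round(d['p'],2),np.round(d['rect']))
    if d['rect'][2]>30 or d['rect'][1]<270:
        for r in range(262,372,6):
            c=np.flatnonzero(m[r]);print(r,(c.min(),c.max(),(c.min()+c.max())/2) if len(c) else None)
P=lambda x,y,z:np.round(proj('wrist',p+Rm@np.array([x,y,z]),i),1)
for a in(-2,0,2): print(a,'bottom front',P(a+4,0,59.4),'axis bot',P(a,0,59.4),'head top front/back/c',P(a+7,0,-10.6),P(a-7,0,-10.6),P(a,0,-10.6),'head bottom front',P(a+7,0,3.4))
g=cv2.cvtColor(im,cv2.COLOR_RGB2GRAY)
print(g[255:285:1,319],g[330:390:2,319])
print(g[275,300:340],g[290,300:340])
E
```

```text
0.9 [315. 370.  18.  55.]
0.74 [303. 270.  34.  97.]
262 None
268 (np.int64(321), np.int64(322), np.float64(321.5))
274 (np.int64(314), np.int64(329), np.float64(321.5))
280 (np.int64(313), np.int64(330), np.float64(321.5))
286 (np.int64(313), np.int64(329), np.float64(321.0))
292 (np.int64(312), np.int64(329), np.float64(320.5))
298 (np.int64(311), np.int64(329), np.float64(320.0))
304 (np.int64(311), np.int64(329), np.float64(320.0))
310 (np.int64(310), np.int64(330), np.float64(320.0))
316 (np.int64(310), np.int64(330), np.float64(320.0))
322 (np.int64(305), np.int64(334), np.float64(319.5))
328 (np.int64(303), np.int64(337), np.float64(320.0))
334 (np.int64(303), np.int64(337), np.float64(320.0))
340 (np.int64(302), np.int64(338), np.float64(320.0))
346 (np.int64(301), np.int64(338), np.float64(319.5))
352 (np.int64(301), np.int64(338), np.float64(319.5))
358 (np.int64(301), np.int64(337), np.float64(319.0))
364 (np.int64(306), np.int64(332), np.float64(319.0))
370 None
-2 bottom front [321.  270.6] axis bot [321.  278.6] head top front/back/c [321.7 338.1] [321.6 378. ] [321.7 358.4] head bottom front [321.5 317.8]
0 bottom front [321.  266.6] axis bot [321.  274.6] head top front/back/c [321.7 332.2] [321.6 372.5] [321.7 352.6] head bottom front [321.5 312.4]
2 bottom front [321.  262.5] axis bot [321.  270.6] head top front/back/c [321.8 326.3] [321.7 366.9] [321.7 346.9] head bottom front [321.6 307. ]
[87 88 87 87 87 87 86 87 87 87 87 87 87 87 88 88 88 88 87 89 87 86 86 87
 86 87 86 87 87 87] [ 94 112 182 181 180 180 180 180 178 178 179 179 178 178 177 177 177 176
 176 174  96  94  94  93  94  94  93  94  93  92]
[89 88 86 88 88 88 89 91 91 88 87 87 87 93 95 94 93 92 89 87 86 84 81 82
 80 78 77 76 75 79 85 87 87 89 89 88 88 88 87 87] [89 88 87 88 88 88 89 89 89 87 87 90 94 94 94 92 91 90 88 86 84 82 80 79
 78 77 76 76 74 74 81 87 89 90 89 89 88 88 88 89]
```

```bash
python3 - <<'E'
from h import *
for k in range(6):
    s=env.read_state();i=env.camera_info('wrist');Rm=Ro.from_quat(s['orientation']).as_matrix();p=np.array(s['tcp_pos'])
    R=np.array(i['R']);o=-R.T@np.array(i['t'])
    print(np.round(p,2),np.round(o,2),np.round(Rm.T@(o-p),2),np.round(Ro.from_matrix(R@Rm).as_rotvec(degrees=True),2))
    env.read_camera('side')
E
```

```text
[429.35 -99.35 151.48] [419.36 -31.75 278.46] [  68.38   -0.69 -126.94] [ 12.34  12.47 -89.34]
[429.45 -99.37 151.55] [419.43 -31.76 278.51] [  68.4    -0.7  -126.93] [ 12.34  12.47 -89.34]
[429.53 -99.38 151.64] [419.51 -31.77 278.6 ] [  68.4    -0.69 -126.94] [ 12.34  12.47 -89.34]
[429.64 -99.38 151.75] [419.59 -31.78 278.72] [  68.38   -0.69 -126.95] [ 12.34  12.47 -89.34]
[429.79 -99.39 151.91] [419.65 -31.79 278.83] [  68.38   -0.72 -126.91] [ 12.34  12.48 -89.34]
[429.79 -99.43 151.97] [419.7  -31.8  278.94] [  68.41   -0.67 -126.95] [ 12.35  12.47 -89.34]
```

>>> {"op": "carry_out", "data": {"commands": [[[0.007,0.045,0],[0,0,0]],[[0.014,0.09,0],[0,0,0]],[[0.021,0.135,0],[0,0,0]],[[0.028,0.18,0],[0,0,0]],[[0.036,0.225,0],[0,0,0]],[[0.043,0.256,0.01],[0,0,0]],[[0.043,0.256,0.03],[0,0,0]],[[0.043,0.256,0.05],[0,0,0]],[[0.043,0.256,0.052],[0,0,0]],[[0.043,0.256,0.052],[0,0,0]],[[0.043,0.256,0.052],[0,0,0]],[[0.043,0.256,0.052],[0,0,0]]]}}

```text
clock: 29.5
tcp_pos: [678.2, -21.3, 101.8]
orientation: [0.656, 0.755, 0.001, 0.001]
force: [-1.4, -0.0, -0.7]
finger_gap: 11.5
finger_force: 49.0
```

```bash
cat >> h.py <<'E'
def pinbore(bore,off=59.4):
    "held pin's lower end and the bore below it, both in tool axes, from one wrist picture"
    s=env.read_state();i=env.camera_info('wrist');im=snap('wrist','pb.png');Rm=Ro.from_quat(s['orientation']).as_matrix();p=np.array(s['tcp_pos'])
    T=lambda px,z:np.round(Rm.T@(ray('wrist',px,z,i)-p),2)
    q=proj('wrist',[*bore,32],i);h=hole(im,q,32,i,18);print('tcp',np.round(p,1),'pred px',np.round(q,1),'holes',h)
    for c,r in h or []: print(' bore tool',T(c,32))
    zb=p[2]-off
    for d in env.cut_out('wrist','pin1'):
        m=d['mask'];x,y,w,hh=d['rect'];r0=int(y)
        if not 290<x+w/2<350: continue
        rr=range(r0+8,r0+24,3);cs=[(np.flatnonzero(m[r]).min()+np.flatnonzero(m[r]).max())/2 for r in rr if m[r].any()]
        tops=np.flatnonzero(m.any(1))[0]
        print('pin',round(d['p'],2),np.round(d['rect']),'top row',tops,'cols',cs,'front edge',T((np.mean(cs),tops),zb),'-> axis x = that-4')
        Cr=[r for r in range(r0,r0+int(hh))];print('  widths',[int(m[r].sum()) for r in Cr[::6]])
E
python3 - <<'E'
from h import *
st();pinbore((673.5,6.5))
E
```

```text
{'clock': 29.5, 'tcp_pos': [678.176, -21.305, 101.842], 'orientation': [0.656, 0.755, 0.001, 0.001], 'force': [-1.395, -0.023, -0.72], 'finger_gap': 11.518, 'finger_force': 49.002, 'joint_positions': [-0.032, 0.548, -0.005, 1.466, 0.003, 1.125, 0.102]}
tcp [678.2 -21.3 101.8] pred px [319.2 211.2] holes [(array([317.12, 211.38]), np.float64(13.1)), (array([317.12, 211.38]), np.float64(11.3))]
 bore tool [28.09 -1.89 69.83]
 bore tool [28.09 -1.89 69.83]
pin 0.58 [302. 269.  37.  99.] top row 268 cols [np.float64(321.0), np.float64(321.0), np.float64(321.0), np.float64(321.0), np.float64(321.0), np.float64(321.0)] front edge [ 3.27e+00 -4.00e-02  5.94e+01] -> axis x = that-4
  widths [8, 16, 17, 19, 19, 20, 20, 20, 21, 32, 35, 36, 38, 38, 37, 35, 21]
```

>>> {"op": "carry_out", "data": {"commands": [[[0,-0.002,0],[0,0,0]],[[0,-0.002,0],[0,0,0]],[[0,-0.002,0],[0,0,0]],[[0,-0.002,0],[0,0,0]],[[0,-0.002,0],[0,0,0]],[[0,-0.002,0],[0,0,0]],[[0,-0.002,0],[0,0,0]],[[0,-0.002,0],[0,0,0]]]}}

```text
clock: 30.4
tcp_pos: [675.5, -21.5, 100.3]
orientation: [0.656, 0.755, 0.0, 0.0]
force: [-0.6, 0.0, -0.1]
finger_gap: 11.9
finger_force: 49.0
```

```bash
python3 - <<'E'
from h import *
pinbore((673.5,6.5));print(env.read_state()['tcp_pos']);pinbore((673.5,6.5))
E
```

```text
tcp [675.5 -21.5 100.3] pred px [325.  212.2] holes [(array([323.12, 211.38]), np.float64(12.3))]
 bore tool [28.41  0.97 68.3 ]
pin 0.83 [303. 268.  36. 102.] top row 268 cols [np.float64(321.5), np.float64(321.0), np.float64(320.5), np.float64(321.0), np.float64(321.0), np.float64(321.0)] front edge [ 3.27e+00 -2.00e-02  5.94e+01] -> axis x = that-4
  widths [0, 16, 17, 19, 19, 20, 20, 21, 21, 29, 36, 36, 38, 38, 38, 37, 29]
[675.53981331 -21.46536973 100.31755328]
tcp [675.5 -21.5 100.3] pred px [325.  212.2] holes [(array([323.62, 212.88]), np.float64(13.3)), (array([323.62, 212.88]), np.float64(11.3))]
 bore tool [27.66  1.21 68.32]
 bore tool [27.66  1.21 68.32]
pin 0.78 [303. 267.  35.  99.] top row 267 cols [np.float64(321.0), np.float64(320.5), np.float64(321.0), np.float64(320.5), np.float64(321.0), np.float64(320.5)] front edge [ 3.74 -0.13 59.4 ] -> axis x = that-4
  widths [2, 17, 17, 19, 20, 21, 22, 22, 22, 29, 36, 36, 38, 39, 38, 37, 29]
```

>>> {"op": "carry_out", "data": {"commands": [[[0.015,0.0011,0],[0,0,0]],[[0.0284,0.0011,0],[0,0,0]],[[0.0284,0.0011,0],[0,0,0]],[[0.0284,0.0011,0],[0,0,0]],[[0.0284,0.0011,0],[0,0,0]],[[0.0284,0.0011,0.004],[0,0,0]],[[0.0284,0.0011,0.007],[0,0,0]],[[0.0284,0.0011,0.01],[0,0,0]],[[0.0284,0.0011,0.013],[0,0,0]],[[0.0284,0.0011,0.016],[0,0,0]],[[0.0284,0.0011,0.016],[0,0,0]],[[0.0284,0.0011,0.016],[0,0,0]]]}}

```text
clock: 31.8
tcp_pos: [672.7, 6.8, 84.3]
orientation: [0.656, 0.755, 0.0, 0.0]
force: [-0.5, 0.1, -0.5]
finger_gap: 12.0
finger_force: 49.0
```

>>> {"op": "carry_out", "data": {"commands": [[[0,0,0.004],[0,0,0]],[[0,0,0.008],[0,0,0]],[[0,0,0.012],[0,0,0]],[[0,0,0.016],[0,0,0]],[[0,0,0.02],[0,0,0]],[[0,0,0.022],[0,0,0]],[[0,0,0.024],[0,0,0]],[[0,0,0.025],[0,0,0]],[[0,0,0.025],[0,0,0]],[[0,0,0.025],[0,0,0]]]}}

```text
clock: 32.8
tcp_pos: [673.8, 6.8, 61.4]
orientation: [0.656, 0.755, 0.001, 0.001]
force: [-2.3, -0.3, 10.5]
finger_gap: 12.1
finger_force: 50.1
```

The pin is home, with its lower end at 2 mm and firm contact. Release and go for the middle pin.

>>> {"op": "carry_out", "data": {"commands": [[[0,0,0],[0,0,0]],[[0,0,0],[0,0,0]],[[0,0,0],[0,0,0]],[[0,0,0],[0,0,0]],[[0,0,-0.02],[0,0,0]],[[0,0,-0.06],[0,0,0]],[[0,0,-0.1],[0,0,0]],[[0,0,-0.12],[0,0,0]],[[0,0,-0.12],[0,0,0]],[[0,0,-0.12],[0,0,0]]], "hand": 0.5}}

```text
clock: 33.8
tcp_pos: [672.6, 6.8, 179.1]
orientation: [0.656, 0.755, 0.0, 0.0]
force: [-0.0, -0.2, -0.0]
finger_gap: 42.4
finger_force: 0.0
```

```bash
python3 - <<'E'
from h import *
s=st();print(rel(s,(437.0,-145.8)))
i=env.camera_info('wrist');im=snap('wrist')
for d in env.cut_out('wrist','pin1'):print('pinmask',round(d['p'],2),np.round(d['rect']))
print('exp top',proj('wrist',(672.7,6.8,72),i))
E
```

```text
{'clock': 33.8, 'tcp_pos': [672.599, 6.796, 179.09], 'orientation': [0.656, 0.755, 0.0, 0.0], 'force': [-0.048, -0.163, -0.022], 'finger_gap': 42.448, 'finger_force': 0.0, 'joint_positions': [-0.071, 0.473, -0.01, 1.407, 0.005, 1.261, 0.059]}
(array([-118.3, -254.5,   -0. ]), 98.0)
pinmask 0.75 [316. 222.  16.  34.]
pinmask 0.41 [  0. 425.   6.  11.]
exp top [320.93202316 246.13170093]
```

>>> {"op": "carry_out", "data": {"commands": [[[-0.02,-0.043,0],[0,0,0]],[[-0.04,-0.086,0],[0,0,0]],[[-0.06,-0.129,0],[0,0,0]],[[-0.08,-0.172,0],[0,0,0]],[[-0.1,-0.215,0],[0,0,0]],[[-0.115,-0.247,0],[0,0,0]],[[-0.118,-0.2545,0],[0,0,0]],[[-0.118,-0.2545,0],[0,0,0]],[[-0.118,-0.2545,0],[0,0,0]],[[-0.118,-0.2545,0],[0,0,0]],[[-0.118,-0.2545,0],[0,0,0]],[[-0.118,-0.2545,0],[0,0,0]]]}}

```text
clock: 35.1
tcp_pos: [437.5, -145.0, 179.1]
orientation: [0.656, 0.755, -0.0, -0.0]
force: [-0.2, 0.2, -0.5]
finger_gap: 42.9
finger_force: 0.0
```

```bash
python3 - <<'E'
from h import *
s=st();i=env.camera_info('wrist');im=snap('wrist')
q=proj('wrist',(437.,-145.8,74),i);print(q)
for c,r in hole(im,q,74,i,18) or []: w=ray('wrist',c,74,i);print(c,r,np.round(w,1),rel(s,w[:2]))
for d in env.cut_out('wrist','pin1'):print('pinmask',round(d['p'],2),np.round(d['rect']))
E
```

```text
{'clock': 35.1, 'tcp_pos': [437.492, -145.027, 179.067], 'orientation': [0.656, 0.755, -0.0, -0.0], 'force': [-0.206, 0.159, -0.532], 'finger_gap': 42.891, 'finger_force': 0.0, 'joint_positions': [0.149, 0.021, 0.073, 1.967, -0.002, 1.154, 0.363]}
[319.77662682 248.32013703]
[320.38 248.38] 10.9 [ 437.3 -145.8   74. ] (array([-0.7, -0.2, -0. ]), 98.1)
[318.62 228.88] 6.5 [ 434.7 -134.5   74. ] (array([10.8, -1.3,  0. ]), 98.1)
pinmask 0.71 [311. 222.  24.  33.]
pinmask 0.68 [312. 288.  19.  47.]
```

>>> {"op": "carry_out", "data": {"commands": [[[-0.0009,-0.0003,0.03],[0,0,0]],[[-0.0009,-0.0003,0.07],[0,0,0]],[[-0.0009,-0.0003,0.1],[0,0,0]],[[-0.0009,-0.0003,0.1165],[0,0,0]],[[-0.0009,-0.0003,0.1165],[0,0,0]],[[-0.0009,-0.0003,0.1165],[0,0,0]],[[-0.0009,-0.0003,0.1165],[0,0,0]]]}}

```text
clock: 35.9
tcp_pos: [437.8, -146.6, 64.1]
orientation: [0.656, 0.755, 0.001, 0.001]
force: [-0.3, 0.5, -0.0]
finger_gap: 42.8
finger_force: 0.0
```

>>> {"op": "carry_out", "data": {"commands": [[[0,0,0],[0,0,0]],[[0,0,0],[0,0,0]],[[0,0,0],[0,0,0]],[[0,0,0],[0,0,0]],[[0,0,0],[0,0,0]],[[0,0,0],[0,0,0]],[[0,0,0],[0,0,0]],[[0,0,0],[0,0,0]]], "hand": 1, "newtons": 50}}

```text
clock: 36.7
tcp_pos: [437.5, -146.6, 63.6]
orientation: [0.656, 0.755, 0.0, 0.001]
force: [-0.1, -0.2, 7.5]
finger_gap: 12.2
finger_force: 48.8
```

>>> {"op": "carry_out", "data": {"commands": [[[0,0,-0.01],[0,0,0]],[[0,0,-0.03],[0,0,0]],[[0,0,-0.06],[0,0,0]],[[0,0,-0.09],[0,0,0]],[[0,0,-0.09],[0,0,0]],[[0,0,-0.09],[0,0,0]],[[0,0,-0.09],[0,0,0]],[[0,0,-0.09],[0,0,0]]]}}

```text
clock: 37.5
tcp_pos: [436.2, -146.3, 151.9]
orientation: [0.656, 0.755, -0.0, -0.001]
force: [-0.1, 0.7, -0.6]
finger_gap: 12.1
finger_force: 48.9
```

```bash
python3 - <<'E'
from h import *
s=st();print(rel(s,(644.7,159.5)))
E
```

```text
{'clock': 37.5, 'tcp_pos': [436.243, -146.283, 151.911], 'orientation': [0.656, 0.755, -0.0, -0.001], 'force': [-0.119, 0.702, -0.565], 'finger_gap': 12.137, 'finger_force': 48.922, 'joint_positions': [0.15, 0.049, 0.076, 2.0, -0.004, 1.095, 0.368]}
(array([273.8, 249. ,  -0.3]), 98.0)
```

>>> {"op": "carry_out", "data": {"commands": [[[0.032,0.033,0],[0,0,0]],[[0.064,0.066,0],[0,0,0]],[[0.096,0.099,0],[0,0,0]],[[0.128,0.132,0],[0,0,0]],[[0.16,0.165,0],[0,0,0]],[[0.192,0.198,0],[0,0,0]],[[0.224,0.231,0],[0,0,0]],[[0.245,0.249,0],[0,0,0]],[[0.245,0.249,0.02],[0,0,0]],[[0.245,0.249,0.04],[0,0,0]],[[0.245,0.249,0.051],[0,0,0]],[[0.245,0.249,0.051],[0,0,0]]]}}

```text
clock: 38.7
tcp_pos: [648.0, 130.4, 99.3]
orientation: [0.656, 0.755, -0.002, -0.001]
force: [-0.0, 1.0, -0.5]
finger_gap: 12.0
finger_force: 49.0
```

>>> {"op": "carry_out", "data": {"commands": [[[0,0,0],[0,0,0]],[[0,0,0],[0,0,0]],[[0,0,0],[0,0,0]],[[0,0,0],[0,0,0]],[[0,0,0],[0,0,0]],[[0,0,0],[0,0,0]],[[0,0,0],[0,0,0]],[[0,0,0],[0,0,0]]]}}

```text
clock: 39.5
tcp_pos: [649.4, 130.9, 101.8]
orientation: [0.656, 0.755, 0.0, 0.0]
force: [-0.3, -0.2, -0.3]
finger_gap: 11.7
finger_force: 49.0
```

```bash
python3 - <<'E'
from h import *
st();pinbore((644.7,159.5),59.6);pinbore((644.7,159.5),59.6)
E
```

```text
{'clock': 39.5, 'tcp_pos': [649.399, 130.854, 101.82], 'orientation': [0.656, 0.755, 0.0, 0.0], 'force': [-0.335, -0.217, -0.332], 'finger_gap': 11.674, 'finger_force': 48.959, 'joint_positions': [-0.201, 0.52, -0.091, 1.509, 0.05, 1.115, -0.162]}
tcp [649.4 130.9 101.8] pred px [319.7 209.5] holes [(array([318.88, 208.12]), np.float64(11.9))]
 bore tool [29.67 -1.06 69.82]
pin 0.62 [301. 266.  38.  99.] top row 267 cols [np.float64(321.0), np.float64(321.0), np.float64(321.0), np.float64(320.5), np.float64(320.5), np.float64(320.5)] front edge [ 3.7  -0.16 59.6 ] -> axis x = that-4
  widths [0, 15, 17, 18, 18, 21, 20, 21, 22, 30, 36, 36, 38, 38, 37, 37, 29]
tcp [649.4 130.8 101.8] pred px [319.7 209.5] holes [(array([318.88, 209.62]), np.float64(12.2))]
 bore tool [28.96 -1.05 69.82]
pin 0.93 [302. 266.  40. 103.] top row 267 cols [np.float64(322.0), np.float64(321.5), np.float64(321.5), np.float64(321.0), np.float64(321.0), np.float64(320.0)] front edge [3.71e+00 5.00e-02 5.96e+01] -> axis x = that-4
  widths [0, 15, 18, 19, 19, 21, 22, 23, 22, 29, 36, 37, 39, 39, 39, 38, 31]
pin 0.23 [182.  93. 218. 185.] top row 93 cols [np.float64(229.0), np.float64(232.5), np.float64(236.0), np.float64(239.5), np.float64(243.0), np.float64(246.0)] front edge [ 80.58 -35.02  59.6 ] -> axis x = that-4
  widths [0, 21, 40, 57, 73, 89, 107, 99, 102, 103, 99, 101, 84, 67, 48, 42, 41, 42, 53, 64, 55, 53, 62, 64, 64, 65, 65, 64, 65, 46, 29]
```

>>> {"op": "carry_out", "data": {"commands": [[[0.015,-0.001,0],[0,0,0]],[[0.0295,-0.001,0],[0,0,0]],[[0.0295,-0.001,0],[0,0,0]],[[0.0295,-0.001,0],[0,0,0]],[[0.0295,-0.001,0],[0,0,0]],[[0.0295,-0.001,0.004],[0,0,0]],[[0.0295,-0.001,0.008],[0,0,0]],[[0.0295,-0.001,0.011],[0,0,0]],[[0.0295,-0.001,0.014],[0,0,0]],[[0.0295,-0.001,0.017],[0,0,0]],[[0.0295,-0.001,0.017],[0,0,0]],[[0.0295,-0.001,0.017],[0,0,0]]]}}

```text
clock: 40.9
tcp_pos: [644.3, 159.9, 84.8]
orientation: [0.656, 0.755, 0.0, 0.0]
force: [0.0, 0.4, -0.6]
finger_gap: 12.3
finger_force: 49.0
```

>>> {"op": "carry_out", "data": {"commands": [[[0,0,0.004],[0,0,0]],[[0,0,0.008],[0,0,0]],[[0,0,0.012],[0,0,0]],[[0,0,0.016],[0,0,0]],[[0,0,0.02],[0,0,0]],[[0,0,0.022],[0,0,0]],[[0,0,0.024],[0,0,0]],[[0,0,0.025],[0,0,0]],[[0,0,0.025],[0,0,0]],[[0,0,0.025],[0,0,0]]]}}

```text
clock: 41.9
tcp_pos: [645.2, 160.3, 61.6]
orientation: [0.656, 0.755, 0.001, 0.001]
force: [-1.9, -1.3, 9.4]
finger_gap: 12.1
finger_force: 49.9
```

>>> {"op": "carry_out", "data": {"commands": [[[0,0,0],[0,0,0]],[[0,0,0],[0,0,0]],[[0,0,0],[0,0,0]],[[0,0,0],[0,0,0]],[[0,0,-0.02],[0,0,0]],[[0,0,-0.06],[0,0,0]],[[0,0,-0.1],[0,0,0]],[[0,0,-0.14],[0,0,0]],[[0,0,-0.14],[0,0,0]],[[0,0,-0.14],[0,0,0]]], "hand": 0.5}}

```text
clock: 42.9
tcp_pos: [644.7, 160.0, 200.7]
orientation: [0.656, 0.755, 0.001, 0.001]
force: [-1.1, 0.4, -0.7]
finger_gap: 42.5
finger_force: 0.0
```

```bash
python3 - <<'E'
from h import *
s=st();i=env.camera_info('wrist');im=snap('wrist','w16.png')
for d in env.cut_out('wrist','pin1'):print('pinmask',round(d['p'],2),np.round(d['rect']))
print('exp top',proj('wrist',(644.3,159.9,72),i))
for c in('scene','side'):
    snap(c,c+'16.png');i=env.camera_info(c)
    print(c,'pins',[(round(d['p'],2),np.round(d['rect'])) for d in env.cut_out(c,'pin1')],[np.round(proj(c,(x,y,72),i)) for x,y in((672.7,6.8),(644.3,159.9))])
    for n,z in(('lever_tip',92),('lever_base',0)):
        print(n,[(round(d['p'],2),np.round(d['xy']),np.round(ray(c,d['xy'],z,i))) for d in env.tip_of(c,n)])
    for d in env.cut_out(c,'lever_base'):print('base',d['p'],np.round(d['rect']))
E
```

```text
{'clock': 42.9, 'tcp_pos': [644.67, 160.032, 200.691], 'orientation': [0.656, 0.755, 0.001, 0.001], 'force': [-1.119, 0.366, -0.726], 'finger_gap': 42.528, 'finger_force': 0.0, 'joint_positions': [-0.241, 0.443, -0.098, 1.405, 0.044, 1.295, -0.202]}
pinmask 0.96 [327. 401.  11.  39.]
pinmask 0.91 [313. 215.  20.  28.]
exp top [319.67258954 236.65397116]
scene pins [(0.51, array([368., 253.,   6.,  17.])), (0.46, array([396., 209.,   6.,  22.]))] [array([367., 253.]), array([395., 210.])]
lever_tip [(0.7, array([401., 166.]), array([577., 299.,  92.])), (0.3, array([372., 277.]), array([725., -66.,  92.]))]
lever_base [(0.63, array([410., 199.]), array([601., 320.,   0.]))]
base 0.64 [396. 152.  36.  57.]
base 0.27 [255. 306.  66.  45.]
base 0.23 [282. 255.  15.  14.]
side pins [(0.49, array([319., 332., 100.,  88.])), (0.45, array([296., 302.,   6.,  14.])), (0.38, array([345., 272.,  56.,  43.])), (0.37, array([336., 221.,  11.,  11.]))] [array([339., 220.]), array([299., 194.])]
lever_tip [(0.7, array([254., 166.]), array([590., 325.,  92.]))]
lever_base [(0.8, array([261., 193.]), array([600., 318.,   0.]))]
base 0.73 [242. 164.  34.  38.]
```

Both pins are home. The lever is last: hover over it with the gripper closed and measure.

>>> {"op": "carry_out", "data": {"commands": [[[0.04,-0.006,-0.01],[0,0,0]],[[0.08,-0.012,-0.02],[0,0,0]],[[0.12,-0.018,-0.03],[0,0,0]],[[0.15,-0.023,-0.03],[0,0,0]],[[0.155,-0.024,-0.03],[0,0,0]],[[0.155,-0.024,-0.03],[0,0,0]],[[0.155,-0.024,-0.03],[0,0,0]],[[0.155,-0.024,-0.03],[0,0,0]],[[0.155,-0.024,-0.03],[0,0,0]],[[0.155,-0.024,-0.03],[0,0,0]]], "hand": 1}}

```text
clock: 44.5
tcp_pos: [599.3, 309.2, 229.9]
orientation: [0.657, 0.754, 0.0, 0.0]
force: [-0.3, -0.3, 0.2]
finger_gap: -0.1
finger_force: 0.0
```

```bash
cat >> h.py <<'E'
DIM['base']=(70,50,0,25)
E
python3 - <<'E'
from h import *
s=st();i=env.camera_info('wrist');im=snap('wrist','w17.png')
for n,z in(('lever_tip',92),('lever_base',0)):
    for d in env.tip_of('wrist',n):print(n,round(d['p'],2),np.round(d['xy']),np.round(ray('wrist',d['xy'],z,i),1))
for d in env.cut_out('wrist','lever_base'):
    print(round(d['p'],2),np.round(d['rect']))
    for g in((601,319,-30),(601,319,0),(601,319,30)):
        f=fit(im,d['mask'],i,'base',0,g);print(f[:-1])
cv2.imwrite('pics/w17c.png',im[:,:,::-1])
E
```

```text
{'clock': 44.5, 'tcp_pos': [599.336, 309.247, 229.893], 'orientation': [0.657, 0.754, 0.0, 0.0], 'force': [-0.261, -0.328, 0.175], 'finger_gap': -0.056, 'finger_force': 0.0, 'joint_positions': [-0.438, 0.453, -0.151, 1.33, 0.068, 1.363, -0.449]}
lever_tip 0.82 [283. 216.] [573.9 317.1  92. ]
lever_base 0.63 [319. 198.] [597.2 315.8   0. ]
0.78 [260. 164. 114.  77.]
(array([601.4, 317.4,   3.7]), np.float64(0.85), array([602.2, 317.6,   3.7]), np.float64(9.9), [[348.0, 204.0], [303.0, 200.0]])
(array([601.6, 317.4,   3.5]), np.float64(0.85), array([602.2, 317.6,   3.8]), np.float64(9.9), [[348.0, 204.0], [303.0, 201.0]])
(array([601.5, 317.7,   3.1]), np.float64(0.85), array([602.2, 317.6,   3.8]), np.float64(9.9), [[348.0, 204.0], [303.0, 200.0]])
```

View pics/w17c.png

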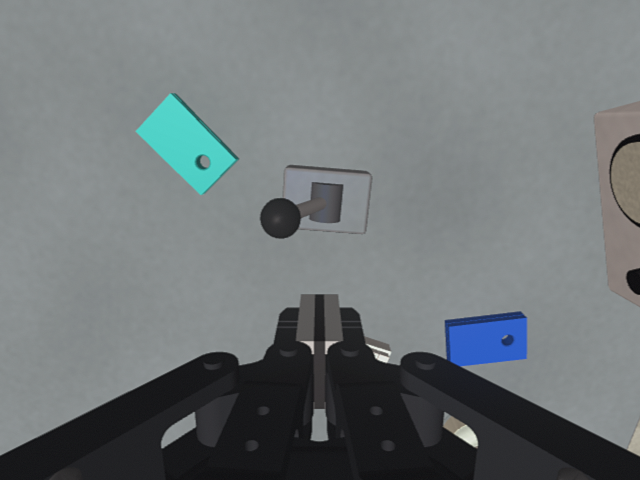

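The last view shows the ball at (280,217) and the housing at (326,200). The lever leans to -x, thrown along yaw ≈ 4°. I go behind the ball and down.

>>> {"op": "carry_out", "data": {"commands": [[[0.012,-0.04,0],[0,0,0]],[[0.012,-0.065,0],[0,0,0]],[[0.012,-0.065,0],[0,0,0]],[[0.012,-0.065,0],[0,0,0]],[[0.012,-0.065,0.05],[0,0,0]],[[0.012,-0.065,0.1],[0,0,0]],[[0.012,-0.065,0.135],[0,0,0]],[[0.012,-0.065,0.135],[0,0,0]],[[0.012,-0.065,0.135],[0,0,0]],[[0.012,-0.065,0.135],[0,0,0]]]}}

```text
clock: 45.7
tcp_pos: [534.7, 313.7, 97.5]
orientation: [0.656, 0.755, 0.002, 0.001]
force: [0.3, -0.6, 0.6]
finger_gap: -0.2
finger_force: 0.0
```

```bash
python3 - <<'E'
from h import *
s=st();i=env.camera_info('wrist');im=snap('wrist')
a=np.radians(3.8);print('final dir',rel(s,np.array(s['tcp_pos'][:2])+100*np.array([np.cos(a),np.sin(a)])))
for d in env.tip_of('wrist','lever_tip'):print(round(d['p'],2),np.round(d['xy']),np.round(ray('wrist',d['xy'],92,i),1))
E
```

```text
{'clock': 45.7, 'tcp_pos': [534.65, 313.697, 97.49], 'orientation': [0.656, 0.755, 0.002, 0.001], 'force': [0.263, -0.637, 0.625], 'finger_gap': -0.218, 'finger_force': 0.0, 'joint_positions': [-0.468, 0.443, -0.173, 1.636, 0.085, 1.066, -0.526]}
final dir (array([-7.3, 99.7,  0.4]), 98.0)
0.67 [435. 339.] [574.6 315.1  92. ]
```

>>> {"op": "carry_out", "data": {"commands": [[[0,0.008,0],[0,0,0]],[[-0.001,0.016,0],[0,0,0]],[[-0.0015,0.024,0],[0,0,0]],[[-0.002,0.032,0],[0,0,0]],[[-0.003,0.04,0],[0,0,0]],[[-0.0035,0.048,0],[0,0,0]],[[-0.004,0.055,0],[0,0,0]],[[-0.0045,0.061,0],[0,0,0]],[[-0.005,0.066,0],[0,0,0]],[[-0.005,0.07,0],[0,0,0]],[[-0.005,0.07,0],[0,0,0]],[[-0.005,0.07,0],[0,0,0]]]}}

```text
clock: 47.0
tcp_pos: [603.0, 317.8, 94.9]
orientation: [0.656, 0.755, 0.0, 0.0]
force: [0.4, -0.8, -1.0]
finger_gap: -0.1
finger_force: 0.0
```

```bash
cat >> h.py <<'E'
def lever():
    "lever ball by least squares over its plane: angle from housing pivot, each static camera"
    a=np.radians(3.8);u=np.array([np.cos(a),np.sin(a),0])
    for c in('scene','side'):
        snap(c);i=env.camera_info(c);best=[]
        for d in env.tip_of(c,'lever_tip')[:2]:
            L=np.linspace(-.7,.7,281);e=[np.linalg.norm(proj(c,np.array([602.2,317.6,22])+80*(np.sin(l)*u+np.array([0,0,np.cos(l)])),i)-d['xy']) for l in L]
            best.append((round(d['p'],2),np.round(d['xy']).tolist(),round(L[np.argmin(e)]+.5,2),round(min(e),1)))
        print(c,best)
E
python3 - <<'E'
from h import *
st();lever()
E
```

```text
{'clock': 47.0, 'tcp_pos': [602.971, 317.817, 94.884], 'orientation': [0.656, 0.755, 0.0, 0.0], 'force': [0.436, -0.834, -0.998], 'finger_gap': -0.099, 'finger_force': 0.0, 'joint_positions': [-0.444, 0.568, -0.151, 1.453, 0.09, 1.127, -0.471]}
scene [(0.74, [366.0, 277.0], np.float64(-0.2), np.float64(117.0)), (0.54, [425.0, 167.0], np.float64(0.82), np.float64(0.5))]
side [(0.69, [335.0, 247.0], np.float64(1.2), np.float64(102.8)), (0.47, [268.0, 160.0], np.float64(0.9), np.float64(1.6))]
```

Angle is about 0.85. Keep pushing until the stop is felt.

>>> {"op": "carry_out", "data": {"commands": [[[0,0.003,0],[0,0,0]],[[-0.0005,0.006,0],[0,0,0]],[[-0.0007,0.009,0],[0,0,0]],[[-0.001,0.012,0],[0,0,0]],[[-0.001,0.012,0],[0,0,0]],[[-0.001,0.012,0],[0,0,0]]]}}

```text
clock: 47.8
tcp_pos: [615.2, 318.4, 94.9]
orientation: [0.656, 0.755, 0.0, 0.0]
force: [-0.6, -0.3, -0.4]
finger_gap: -0.0
finger_force: 0.0
```

```bash
python3 - <<'E'
from h import *
lever()
E
```

```text
scene [(0.55, [429.0, 172.0], np.float64(1.02), np.float64(2.1))]
side [(0.58, [273.0, 162.0], np.float64(1.12), np.float64(0.2)), (0.34, [299.0, 215.0], np.float64(1.2), np.float64(56.8))]
```

>>> {"op": "carry_out", "data": {"commands": [[[0,0.002,0],[0,0,0]],[[0,0.004,0],[0,0,0]],[[0,0.006,0],[0,0,0]],[[0,0.006,0],[0,0,0]],[[0,0.006,0],[0,0,0]]]}}

```text
clock: 48.5
tcp_pos: [616.8, 318.9, 94.7]
orientation: [0.656, 0.755, -0.004, -0.002]
force: [-20.9, -7.4, 13.8]
finger_gap: -0.1
finger_force: 11.7
```

The stop is firm, so the lever is fully over. Back off and rise clear.

>>> {"op": "carry_out", "data": {"commands": [[[0,-0.02,0],[0,0,0]],[[0,-0.05,0],[0,0,0]],[[0,-0.06,-0.03],[0,0,0]],[[0,-0.06,-0.08],[0,0,0]],[[0,-0.06,-0.13],[0,0,0]],[[0,-0.06,-0.16],[0,0,0]],[[0,-0.06,-0.16],[0,0,0]],[[0,-0.06,-0.16],[0,0,0]],[[0,-0.06,-0.16],[0,0,0]]]}}

```text
clock: 49.4
tcp_pos: [561.0, 310.5, 253.2]
orientation: [0.656, 0.755, -0.001, -0.0]
force: [-0.0, 0.9, -0.5]
finger_gap: -0.0
finger_force: 0.0
```

```bash
python3 - <<'E'
from h import *
st();lever()
for c in('scene','side'):
    snap(c);i=env.camera_info(c)
    print(c,'pins',[(round(d['p'],2),np.round(d['rect'])) for d in env.cut_out(c,'pin1')],[np.round(proj(c,(x,y,65),i)) for x,y in((672.7,6.8),(644.3,159.9))])
    print('pads',[(round(d['p'],2),np.round(d['rect'])) for d in env.cut_out(c,'padA')],'worn',[(round(d['p'],2),np.round(d['rect'])) for d in env.cut_out(c,'worn')])
E
```

```text
{'clock': 49.4, 'tcp_pos': [561.041, 310.486, 253.228], 'orientation': [0.656, 0.755, -0.001, -0.0], 'force': [-0.022, 0.87, -0.52], 'finger_gap': -0.004, 'finger_force': 0.0, 'joint_positions': [-0.453, 0.371, -0.165, 1.394, 0.061, 1.383, -0.479]}
scene [(0.59, [430.0, 170.0], np.float64(1.0), np.float64(0.5))]
side [(0.59, [273.0, 161.0], np.float64(1.09), np.float64(1.3)), (0.25, [262.0, 194.0], np.float64(-0.2), np.float64(27.0))]
scene pins [(0.68, array([202., 257.,   5.,  28.])), (0.57, array([192., 247.,  62.,  52.])), (0.47, array([366., 252.,   8.,  20.])), (0.45, array([394., 210.,   8.,  14.]))] [array([367., 256.]), array([395., 213.])]
pads [(0.62, array([337., 250.,  44.,  32.]))] worn [(0.75, array([361., 170.,  26.,  18.])), (0.66, array([439., 235.,  37.,  23.]))]
side pins [(0.52, array([296., 302.,   8.,  13.])), (0.37, array([319., 336.,  99.,  83.]))] [array([339., 222.]), array([299., 196.])]
pads [(0.58, array([316., 233.,  33.,  11.]))] worn [(0.97, array([347., 359.,  40.,  35.])), (0.78, array([317., 187.,  24.,  14.])), (0.39, array([261., 289.,  56.,  51.]))]
```

The lever reads about 1.0, both pins stand, and the worn pad is in the tray. Handing in.

```bash
python3 -c "
from rig import env
print(env.hand_in())"
```

```text
the job is handed in; nothing more can be done
None
```

I've handed the job in, with no verdict shown: the worn pad is in the scrap tray, both new pads present (there was no third) are seated and pinned right home, and after that the lever was thrown fully over to its stop.

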